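# Take off the bench calibrator's service cover and set the switch behind it

## Robot

A 7-joint arm with a two-finger parallel gripper is mounted at the origin on the work surface. World frame = base frame: x ahead of the robot, y to its left, z up, the work surface at z = 0. Lengths are in m, angles in rad, forces in N, time in s.
With the tool pointing down it reaches from about 0.425 to 1.025 m from the base axis. Payload 9.4 kg.
Tool frame: the origin (TCP) lies midway between the tips of the shut fingers; the grasp point (between the pads) lies grip_depth behind it (grip_depth is the distance from the TCP to the grasp point, in m); z points along the fingers, y is the direction in which the jaws open and shut (so a half turn about z gives the same grasp; the last joint's range is limited). The gripper opens to 93 mm and grips with 3 to 60 N. Pads are 15 mm wide; open, the fingers measure 128 mm over their backs; the gripper's body (75 mm by 188 mm) begins 65 mm behind the grasp point.
Start: joints at [1.131, 0.599, -0.003, 1.599, 0.002, 0.943, -0.08], TCP at [0.257, -0.678, 0.219] pointing down, gripper open.
Joint ranges: [-2.57, 2.57], [-0.35, 1.97], [-1.29, 1.29], [0.11, 2.56], [-1.05, 4.19], [0.11, 1.86], [-2.63, 2.63]. Speed limits (rad/s): [2.22, 2.22, 3.01, 3.01, 3.14, 3.14, 3.14].

## Interface

Orientations are given as a rotation vector (axis times angle).
In Python, from bench import sense, grab_frame, hand_in, grip_depth gives the robot as it stands.
- The arm moves only by the shell command python3 -m creep 'ROWS' [FORCE]. ROWS is JSON, a list of rows, each an object of numbers: "ax", "ay", "az": the turn, a rotation vector about the tool's x, y, z in rad; "tx", "ty", "tz": the shift along the tool's x, y, z in mm; "claw": the finger opening in mm, from 0 to 93. In form: [{"ax": .., "ay": .., "az": .., "tx": .., "ty": .., "tz": .., "claw": ..}, ...]. A call has 1 to 20 rows; each row shifts and turns the commanded pose from where the row before left it, along the tool's axes as they then stand; what a row does not reach is not made up. A row lasts 1/8 s, in which the tool goes at most 62.5 mm and 10.7 degrees, less where a joint would pass 70% of its speed; a pose out of reach is approached as far as the arm can. A call with a gripper value outside its range is refused whole. The fingers move at their own pace and stop on an object; FORCE is the grip in N (left out, the last holds). Time passes only in rows, so rows that do not move let the fingers close. It gives the time, the measured TCP pose, the force and the opening at its end, in the units of the state.
- sense(): the state, without advancing time (a new reading comes with each control period).
- grab_frame(name): name is "scene" or "side" or "wrist"; returns a dict with "color" (384x512x3 uint8, red, green, blue), "range_z" (384x512 float32, m along the optical axis (not along the pixel's ray), 0 where there is no reading), "camera_matrix" (3x3 intrinsics, pixels), "pose" (4x4, takes a point from camera to world coordinates). Camera axes: x right, y down, z forward; pixel columns grow to the right and rows downward; lengths in m; the calibration is good to about 2 mm. A picture is of the moment at which its call begins.
- hand_in(): hands the job in, once; it reports no verdict.
The state is a dict: "time": time; "joint_positions": joint angles; "qvel": joint speeds; "effort": joint torques, N m; "eef_pos": TCP position; "tcp_rot": TCP orientation; "ft_force": force on the tool from outside, world axes, zero at the start; "wrist_torque": the same for the moment, N m; "width": finger opening in m.
Only numpy, scipy, OpenCV 4.12 (cv2) and the standard library are available. Lean on these libraries where they do the work, as an engineer would, in place of code of your own. Each camera call takes 0.05 s, during which the arm holds its last target.

## Task

Open the bench calibrator: slide its aluminium service cover up the sloping panel until both stud heads stand in the wide ends of the keyholes, lift it off without forcing it, and lay it gently on the green mat, flat and handle up. Then push the red-tipped switch lever inside the opening fully over to the left, as seen from the robot. Leave the other things on the bench where they are.

Things in the scene. Friction and masses are not known exactly. Their poses are not given: they have to be found in the camera images.
- calibrator: Fixed light grey desk instrument, 240 deep (x), 244 wide (y), 205 high; origin at the centre of its underside. Its front (-x, towards the robot) has an upright lip 35 high; from there a dark panel slopes 40 deg up and back for 170; behind it stands an upright display face (at x = +10) under a thin glare hood that juts out 38 towards -x at the top (z 199 to 205).
- panel: The calibrator's sloping panel, part of it. Origin at the middle of its lower edge, on its surface; x runs up the slope, z out of the panel (leaning 40 deg from vertical, towards the robot), y to the left. The opening in it, under the cover: x 26 to 120, y -42 to +42, 45 deep. The side cheeks stand 4 proud of the panel beyond |y| = 110.
- stud_left (a point): Foot of the left (+y) fixed stud, on the panel surface at panel x = 86, y = +58. Steel shank 6 in diameter, brass head 15 in diameter whose underside is 7 and whose top 10.5 out of the panel.
- stud_right (a point): Foot of the right stud, the same, at panel x = 86, y = -58.
- cover: Loose aluminium plate, 120 (x) by 156 (y) by 4 thick, about 0.22 kg (varies), hung on the studs. Origin at the centre of its underside; hung, its x runs up the slope and z out of the panel, and its origin is at panel x = 72. It must slide 22 up the slope (good between 20 and 24) before it lifts off along the panel's z. There is 3 of play under the stud heads.
- keyhole_left (a point): Centre of the wide end (21 across) of the cover's left keyhole, in the plane of its underside, at cover x = -8, y = +58. From it a slot 9 wide runs up to cover x = +17; hung, the stud stands at the slot's end, its axis at cover x = +14.
- keyhole_right (a point): Centre of the wide end of the right keyhole, the same, at cover x = -8, y = -58.
- cover_handle (a point): Centre of the cover's black bar handle, 30 above the underside of the cover, over its centre. The bar runs along y, 86 long, section 12 (x) by 12; it stands on two legs at y = +38 and -38 (10 wide), so 66 of bar is free between them, with 20 of room under it.
- switch (a joint): Angle of the switch lever in rad: 0 leaning to the right (panel -y), 0.6 (its stop) leaning to the left (panel +y). Starts between 0 and 0.1. It turns about an axis along the panel's x through panel x = 73, y = +12, z = -36 (inside the opening), stays where it is left and needs about 2 N at the tip.
- switch_tip (a point): Centre of the lever's red ball, 12 in diameter, 26 from the pivot. At joint 0 it is at panel x = 73, y = +4, z = -11; at 0.6 at y = +20, z = -11. To the right of it the opening is free down to the circuit board but for parts up to 13 high on the board, which lies 43 below the panel surface.
- mat: Fixed green mat, 280 by 280 by 3; origin at the centre of its underside. The screwdriver and the jar lie along its far (+x) edge (x above 85); the rest is free.
- screwdriver: Bystander: amber-handled screwdriver on the mat, along its far edge, 195 long, 24 thick, along its y; origin under its middle.
- flux_jar: Bystander: small amber jar with white cap on the mat's far left corner, 40 in diameter, 45 high; origin at its underside.
- tube_board: Bystander: small blue circuit board with two glass tubes, 50 by 85, 51 high, on the calibrator's top; origin under its centre.
- parts_box: Bystander: clear divided parts box, 90 by 120 by 40, to the right of the robot; origin under its centre.
- multimeter: Bystander: handheld meter lying flat, 165 by 85 by 42; origin under its centre.
- solder_reel: Bystander: reel of solder standing on end, 55 in diameter, 40 high; origin under its centre.
- heat_sink: Bystander: black finned heat sink, 50 by 64 by 28; origin under its centre.
Things that resemble listed ones, but are neither listed nor needed, are in the scene too. Leave any orange or yellow look-alike of the cover alone.

How it is judged:
By the outcome, as a careful person would: the job done as asked, in the order asked, and still so for the second after the job is handed in, with the robot touching nothing.
It also fails if it takes over 64 s, if anything falls off the work surface, if the arm or the gripper's body presses on something with over 40 N, if the wrist force passes 120 N, or if a joint passes its speed limit or range.

## Working session

There is one attempt and no reset: what is moved stays moved. The work goes in short steps, Python scripts to look and compute and a shell command to move; the robot and the scene stay as the last step left them, time stands still between calls to the robot, and variables do not carry over. Pictures are saved under pics/ and viewed, and the job is handed in when it is done.

```bash
ls; mkdir -p pics; python3 - <<'E'
from bench import sense, grab_frame, grip_depth
import cv2,numpy as np
print(grip_depth); s=sense(); print({k:np.round(v,4) for k,v in s.items()})
for n in ["scene","side","wrist"]:
    f=grab_frame(n); np.savez(f"pics/{n}0.npz",**f)
    cv2.imwrite(f"pics/{n}0.png",cv2.resize(f["color"][:,:,::-1],(800,600),interpolation=cv2.INTER_CUBIC))
    print(n,np.round(f["pose"],3).tolist(),f["camera_matrix"].tolist())
E
```

```text
pics
0.0188
{'time': np.float64(0.0), 'joint_positions': array([ 1.1313,  0.6002, -0.0025,  1.6001,  0.0018,  0.9429, -0.0798]), 'qvel': array([-0.0002, -0.0009,  0.0004,  0.0009, -0.0019, -0.0008,  0.0007]), 'effort': array([-4.00000e-04, -7.65078e+01,  1.49690e+00, -2.52351e+01,
       -5.25000e-02,  1.69000e-02,  2.00000e-04]), 'eef_pos': array([ 0.2571, -0.6774,  0.2177]), 'tcp_rot': array([-3.0885e+00, -5.6650e-01,  7.0000e-04]), 'ft_force': array([ 0.4848,  0.043 , -0.6085]), 'wrist_torque': array([-0.0142,  0.0038, -0.0418]), 'width': np.float64(0.0925)}
scene [[-0.862, 0.398, -0.315, 0.815], [0.507, 0.675, -0.536, 0.623], [-0.0, -0.622, -0.783, 1.044], [0.0, 0.0, 0.0, 1.0]] [[381.91577513712906, 0.0, 255.21924034776026], [0.0, 381.91577513712906, 192.46490473937428], [0.0, 0.0, 1.0]]
side [[-0.971, -0.182, 0.157, 0.278], [-0.24, 0.679, -0.694, 0.885], [0.019, -0.711, -0.703, 1.011], [0.0, 0.0, 0.0, 1.0]] [[398.52181552326175, 0.0, 251.16145102551735], [0.0, 398.52181552326175, 186.47162943764138], [0.0, 0.0, 1.0]]
wrist [[0.356, -0.894, -0.274, 0.333], [-0.934, -0.341, -0.102, -0.649], [-0.002, 0.292, -0.956, 0.384], [0.0, 0.0, 0.0, 1.0]] [[281.14042017088644, 0.0, 258.9249812708329], [0.0, 281.14042017088644, 193.95097417775105], [0.0, 0.0, 1.0]]
```

View pics/scene0.png

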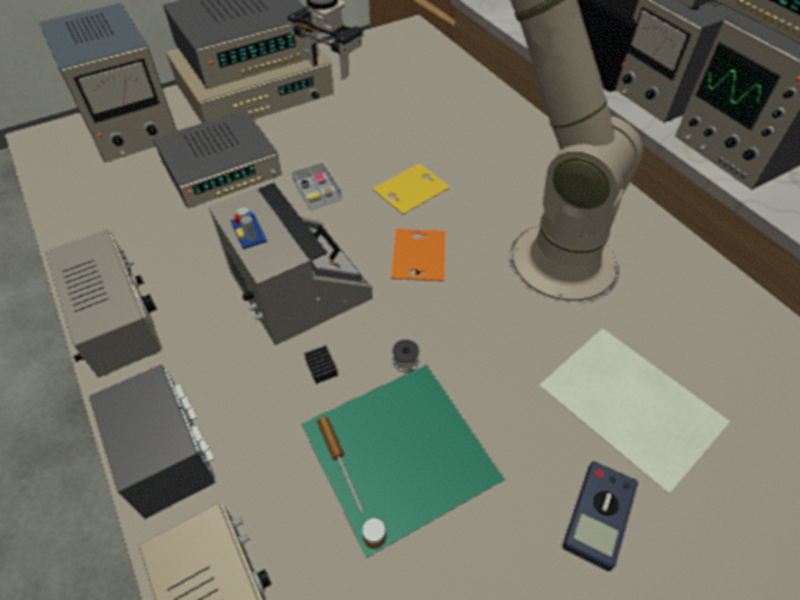

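View pics/side0.png

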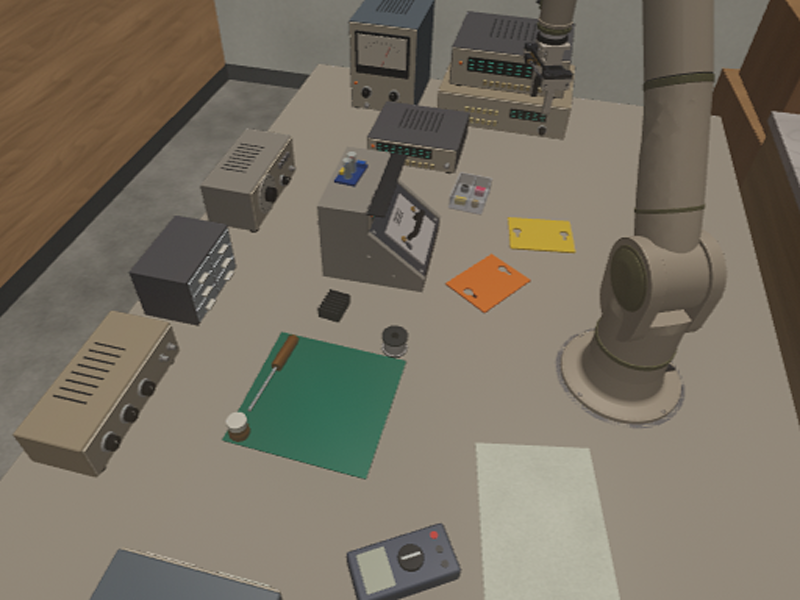

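View pics/wrist0.png

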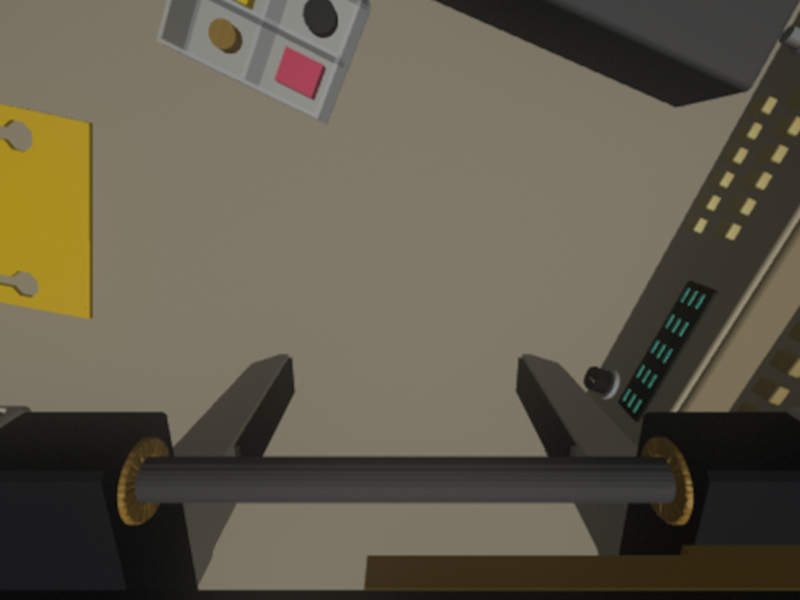

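The aluminium cover is on the calibrator panel: about (405,225) in the side view and (335,250) in the scene view. The look-alikes are the orange plate at (488,283), the yellow plate at (541,235) and the pale paper sheet, all in the side view. I'll check a close crop.

```bash
python3 - <<'E'
import cv2,numpy as np
f=np.load("pics/side0.npz"); c=f["color"][95:190,195:290,::-1]
a=cv2.resize(c,(600,600),interpolation=cv2.INTER_CUBIC)
cv2.imwrite("pics/cropside.png",a)
f=np.load("pics/scene0.npz"); c=f["color"][110:225,125:245,::-1]
cv2.imwrite("pics/cropscene.png",cv2.resize(c,(600,575),interpolation=cv2.INTER_CUBIC))
E
```

```text
(no output)
```

View pics/cropside.png

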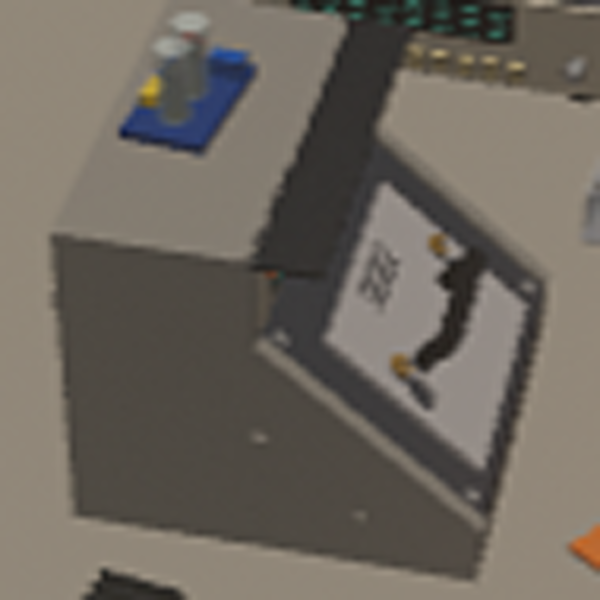

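View pics/cropscene.png

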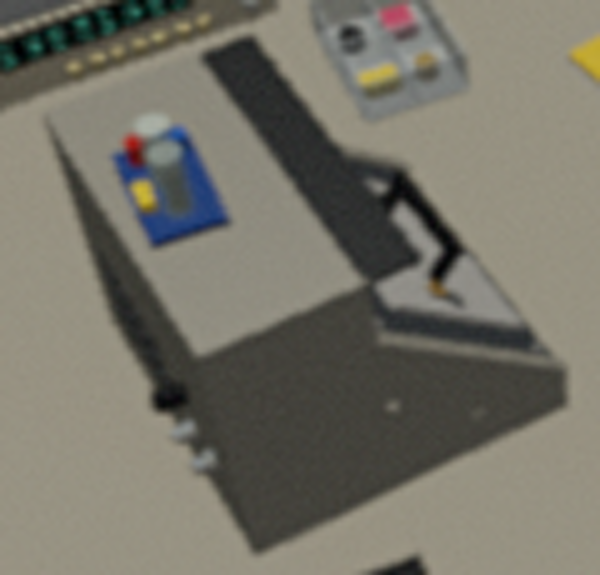

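The crops confirm it: a grey plate with a black handle, and brass stud heads at crop (438,243) and (400,365). Next I'll measure the calibrator and the mat.

```bash
cat > h.py <<'E'
import numpy as np
from scipy.spatial.transform import Rotation as R
def cloud(f):
    K=f["camera_matrix"];T=f["pose"];d=f["range_z"]
    v,u=np.mgrid[:d.shape[0],:d.shape[1]]
    P=np.stack([(u-K[0,2])/K[0,0]*d,(v-K[1,2])/K[1,1]*d,d],-1)@T[:3,:3].T+T[:3,3]
    P[d==0]=np.nan
    return P
def plane(P):
    P=P.reshape(-1,3);P=P[~np.isnan(P).any(1)]
    for _ in range(5):
        c=P.mean(0);n=np.linalg.svd(P-c,full_matrices=False)[2][2]
        r=(P-c)@n; P=P[abs(r)<max(.002,2*r.std())]
    if n[2]<0:n=-n
    return c,n,r.std()
E
python3 - <<'E'
import numpy as np,cv2
from h import *
f=np.load("pics/side0.npz");P=cloud(f);s=95/600
g=lambda x,y,w=0:P[int(95+y*s)-w:int(95+y*s)+w+1,int(195+x*s)-w:int(195+x*s)+w+1].reshape(-1,3)
def poly(pts):
    m=np.zeros(P.shape[:2],np.uint8);cv2.fillPoly(m,[np.array([[195+x*s,95+y*s] for x,y in pts]).round().astype(int)],1);return P[m>0]
for nm,pts in dict(cover=[(385,200),(420,225),(405,330),(380,350),(345,330)],cover2=[(470,350),(510,320),(480,450),(440,420)],
  wall=[(75,260),(240,285),(460,530),(100,500)],top=[(60,220),(110,140),(110,150),(200,160),(245,250)]).items():
    c,n,r=plane(poly(pts));print(nm,c.round(4),n.round(3),round(r,4),"yaw",np.degrees(np.arctan2(-n[1],-n[0])).round(2),"tilt",np.degrees(np.arccos(n[2])).round(1))
for nm,x,y in [("studR",438,243),("studL",400,365),("coverTL",325,345),("coverBL",485,468),("coverTR",385,190),("coverBR",527,305),("h",475,270),("h2",455,330),("lipLbase",475,578),("rearLbase",78,515),("rearLtop",55,237)]:
    print(nm,np.nanmedian(g(x,y,1),0).round(4),g(x,y).round(4))
for x,y in [(282,333),(406,360),(367,477),(223,437),(237,425),(288,350),(252,405),(395,340),(333,305)]:
    print("mat etc",x,y,P[int(y*.64),int(x*.64)].round(3))
E
```

```text
cover [ 0.5222 -0.2534  0.1054] [-0.647 -0.021  0.762] 0.0015 yaw 1.84 tilt 40.3
cover2 [ 0.4612 -0.2319  0.0549] [-0.658 -0.012  0.753] 0.0015 yaw 1.03 tilt 41.1
wall [ 0.5854 -0.1273  0.0946] [-0.033  0.999  0.002] 0.0017 yaw -88.08 tilt 89.9
top [ 0.6323 -0.1646  0.203 ] [-0.006 -0.012  1.   ] 0.0012 yaw 61.18 tilt 0.8
studR [ 0.5045 -0.3083  0.0964] [[ 0.504  -0.3042  0.1002]]
studL [ 0.5015 -0.1924  0.0968] [[ 0.501  -0.1924  0.098 ]]
coverTL [ 0.5405 -0.1731  0.1185] [[ 0.5405 -0.1731  0.1185]]
coverBL [ 0.4471 -0.1764  0.0416] [[ 0.4471 -0.1764  0.0428]]
coverTR [ 0.542  -0.3157  0.1198] [[ 0.542  -0.3146  0.1225]]
coverBR [ 0.4519 -0.3281  0.0452] [[ 0.4511 -0.3269  0.0461]]
h [ 0.4757 -0.281   0.1074] [[ 0.4757 -0.278   0.1066]]
h2 [ 0.4742 -0.2175  0.1078] [[ 0.4742 -0.2186  0.1061]]
lipLbase [ 0.4391 -0.1314  0.002 ] [[ 0.4391 -0.1315  0.0012]]
rearLbase [ 0.6744 -0.1234 -0.0012] [[ 0.6744 -0.1212  0.0028]]
rearLtop [ 0.6777 -0.1278  0.1977] [[ 0.6777 -0.1257  0.1997]]
mat etc 282 333 [ 0.706  0.072 -0.   ]
mat etc 406 360 [ 0.432  0.074 -0.002]
mat etc 367 477 [ 0.439  0.353 -0.001]
mat etc 223 437 [ 0.72   0.339 -0.002]
mat etc 237 425 [0.684 0.338 0.047]
mat etc 288 350 [0.67  0.126 0.015]
mat etc 252 405 [0.688 0.27  0.014]
mat etc 395 340 [0.46  0.058 0.036]
mat etc 333 305 [ 0.615 -0.012  0.027]
```

```bash
cat >> h.py <<'E'
yaw=np.radians(1.9); Rc=R.from_euler('z',yaw).as_matrix(); Oc=np.array([.563,-.249,0])
t=np.radians(40)
Rp=Rc@np.array([[np.cos(t),0,-np.sin(t)],[0,1,0],[np.sin(t),0,np.cos(t)]])
Op=Oc+Rc@[-.12,0,.035]
def pan(x,y,z): return Op+Rp@(np.array([x,y,z])/1000)
def topan(w): return (Rp.T@(np.asarray(w)-Op)*1000).round(1)
Rt=np.stack([Rp[:,1],Rp[:,0],-Rp[:,2]],1)   # tool x=panel y, tool y=panel x, z into panel
def rel(Rg,pg,s=None):
    "turn (tool rotvec) then shift in NEW tool axes; also shift in present axes (mm)"
    from bench import sense
    s=s or sense(); R0=R.from_rotvec(s["tcp_rot"]).as_matrix();d=np.asarray(pg)-s["eef_pos"]
    print("turn",R.from_matrix(R0.T@Rg).as_rotvec().round(4),"shift now",(R0.T@d*1000).round(1),"shift after",(Rg.T@d*1000).round(1))
E
python3 - <<'E'
from h import *
print(pan(72,0,30), topan([.475,-.25,.107]),topan([.501,-.1924,.097]),topan([.504,-.3062,.097]))
rel(Rt,[.37,-.38,.30]); print(np.degrees(np.arccos(Rt[2,2])))
E
```

```text
[ 0.47891782 -0.25178929  0.10426204] [70.8  1.9 34.6] [85.7 58.6  9. ] [ 85.2 -55.2   9.5]
turn [-0.6058  0.4317 -1.188 ] shift now [ 211.1 -238.2  -81.8] shift after [293.6 146.7  16. ]
140.0
```

```bash
python3 -m creep '[{"tx":25,"ty":-28,"tz":-10},{"tx":25,"ty":-28,"tz":-10},{"tx":25,"ty":-28,"tz":-10},{"tx":25,"ty":-28,"tz":-10},{"tx":25,"ty":-28,"tz":-10},{"tx":25,"ty":-28,"tz":-10},{"tx":25,"ty":-28,"tz":-10},{"tx":25,"ty":-28,"tz":-10},{}]'
```

```text
invalid input at $[0]: expected keys ax, ay, az, tx, ty, tz, claw
```

```bash
python3 -m creep '[{"ax":0,"ay":0,"az":0,"tx":25,"ty":-28,"tz":-10,"claw":60},{"ax":0,"ay":0,"az":0,"tx":25,"ty":-28,"tz":-10,"claw":60},{"ax":0,"ay":0,"az":0,"tx":25,"ty":-28,"tz":-10,"claw":60},{"ax":0,"ay":0,"az":0,"tx":25,"ty":-28,"tz":-10,"claw":60},{"ax":0,"ay":0,"az":0,"tx":25,"ty":-28,"tz":-10,"claw":60},{"ax":0,"ay":0,"az":0,"tx":25,"ty":-28,"tz":-10,"claw":60},{"ax":0,"ay":0,"az":0,"tx":25,"ty":-28,"tz":-10,"claw":60},{"ax":0,"ay":0,"az":0,"tx":25,"ty":-28,"tz":-10,"claw":60},{"ax":0,"ay":0,"az":0,"tx":0,"ty":0,"tz":0,"claw":60}]' 20
python3 - <<'E'
from h import *
from bench import sense
s=sense();print(s["eef_pos"],s["joint_positions"].round(3),s["width"]);rel(Rt,pan(72,0,150))
E
```

```text
time: 1.27
eef_pos: [0.3662, -0.3951, 0.2994]
tcp_rot: [3.089, 0.573, 0.002]
ft_force: [-0.3, -0.2, -0.0]
width: 0.0604
[ 0.36623507 -0.39505653  0.29941393] [ 0.756  0.286 -0.048  1.928  0.016  0.927 -0.504] 0.06044027186698554
turn [-0.6043  0.4301 -1.1838] shift now [  83.6 -118.6  103.3] shift after [139.5 -35.5 104.9]
```

```bash
python3 -m creep '[{"ax":-0.0671,"ay":0.0478,"az":-0.1315,"tx":0,"ty":0,"tz":0,"claw":60},{"ax":-0.0671,"ay":0.0478,"az":-0.1315,"tx":0,"ty":0,"tz":0,"claw":60},{"ax":-0.0671,"ay":0.0478,"az":-0.1315,"tx":0,"ty":0,"tz":0,"claw":60},{"ax":-0.0671,"ay":0.0478,"az":-0.1315,"tx":0,"ty":0,"tz":0,"claw":60},{"ax":-0.0671,"ay":0.0478,"az":-0.1315,"tx":0,"ty":0,"tz":0,"claw":60},{"ax":-0.0671,"ay":0.0478,"az":-0.1315,"tx":0,"ty":0,"tz":0,"claw":60},{"ax":-0.0671,"ay":0.0478,"az":-0.1315,"tx":0,"ty":0,"tz":0,"claw":60},{"ax":-0.0671,"ay":0.0478,"az":-0.1315,"tx":0,"ty":0,"tz":0,"claw":60},{"ax":-0.0671,"ay":0.0478,"az":-0.1315,"tx":0,"ty":0,"tz":0,"claw":60},{"ax":0,"ay":0,"az":0,"tx":0,"ty":0,"tz":0,"claw":60}]'
cat > look.py <<'E'
import sys,cv2,numpy as np
from h import *
from bench import sense,grab_frame
tag=sys.argv[1]
for n in sys.argv[2:]:
    f=grab_frame(n); np.savez(f"pics/{n}{tag}.npz",**f)
    cv2.imwrite(f"pics/{n}{tag}.png",cv2.resize(f["color"][:,:,::-1],(800,600),interpolation=cv2.INTER_CUBIC))
s=sense();print("t",s["time"],"tcp",s["eef_pos"].round(4),"pan",topan(s["eef_pos"]),"j",s["joint_positions"].round(2),"w",s["width"].round(4),"F",s["ft_force"].round(1),"Fpan",(Rp.T@s["ft_force"]).round(1))
E
python3 look.py 1 wrist side; python3 -c "
from h import *;rel(Rt,pan(72,0,150))"
```

```text
time: 2.52
eef_pos: [0.3625, -0.3989, 0.2963]
tcp_rot: [1.893, 1.798, 0.651]
ft_force: [-0.7, 0.2, -0.6]
width: 0.0598
turn [-0.0372  0.0205 -0.0758] shift now [140.9 -39.6 102.8] shift after [141.6 -32.7 104.4]Traceback (most recent call last):
  File "look.py", line 8, in <module>
    s=sense();print("t",s["time"],"tcp",s["eef_pos"].round(4),"pan",topan(s["eef_pos"]),"j",s["joint_positions"].round(2),"w",s["width"].round(4),"F",s["ft_force"].round(1),"Fpan",(Rp.T@s["ft_force"]).round(1))
                                                                                                                              ^^^^^^^^^^^^^^^^
AttributeError: 'float' object has no attribute 'round'
```

View pics/wrist1.png

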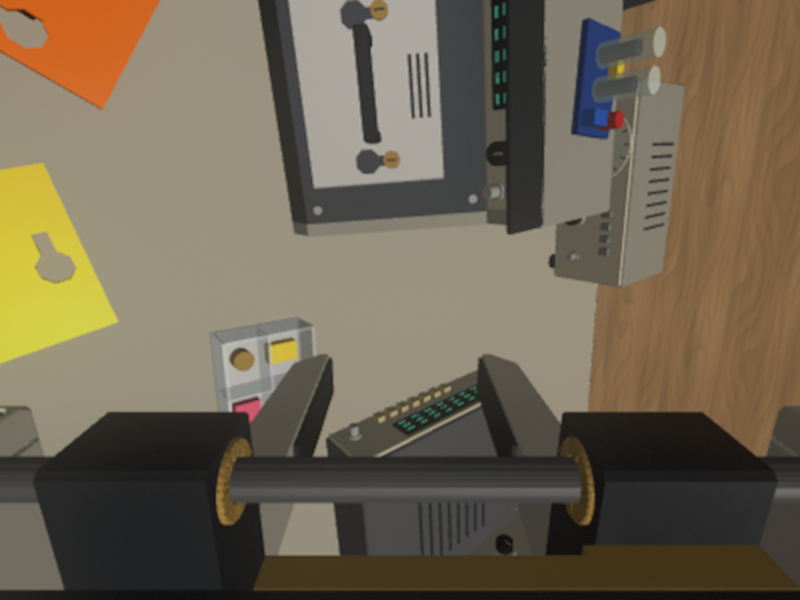

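View pics/side1.png

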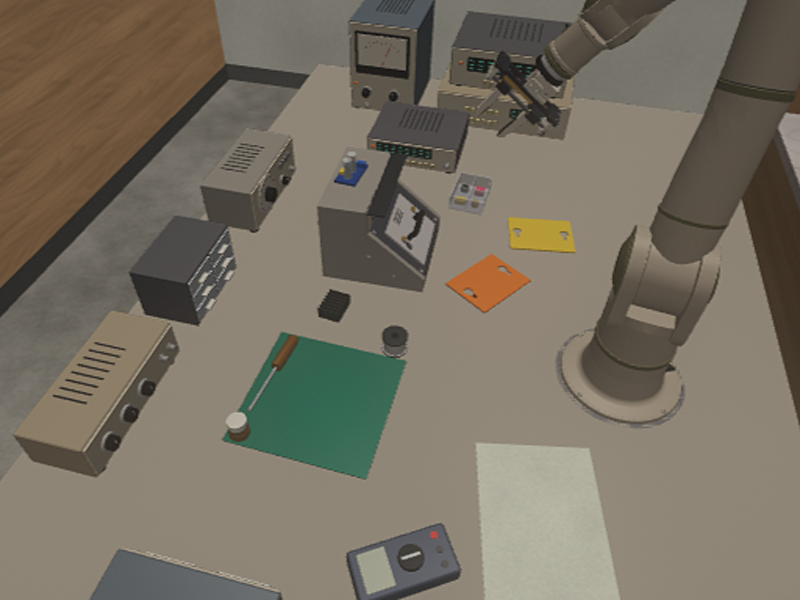

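```bash
sed -i 's/s\["width"\].round(4)/round(float(s["width"]),4)/;s/"t",s/"t",s/' look.py
python3 -m creep '[{"ax":-0.0372,"ay":0.0205,"az":-0.0758,"tx":0,"ty":0,"tz":0,"claw":60},{"ax":0,"ay":0,"az":0,"tx":25,"ty":-8,"tz":0,"claw":60},{"ax":0,"ay":0,"az":0,"tx":25,"ty":-8,"tz":0,"claw":60},{"ax":0,"ay":0,"az":0,"tx":25,"ty":-8,"tz":0,"claw":60},{"ax":0,"ay":0,"az":0,"tx":25,"ty":-8,"tz":10,"claw":60},{"ax":0,"ay":0,"az":0,"tx":0,"ty":0,"tz":10,"claw":60},{"ax":0,"ay":0,"az":0,"tx":0,"ty":0,"tz":0,"claw":60}]'
python3 look.py 2 wrist; python3 -c "
from h import *;rel(Rt,pan(72,0,150))"
```

```text
time: 3.5
eef_pos: [0.3508, -0.2961, 0.2612]
tcp_rot: [1.784, 1.857, 0.675]
ft_force: [-0.6, 0.1, -0.1]
width: 0.0601
t 3.55 tcp [ 0.3507 -0.2964  0.2614] pan [ 73.7 -40.3 233.7] j [ 1.93  0.4  -1.22  2.43 -1.02  0.16  1.86] w 0.0602 F [-0.2 -0.3 -0.3] Fpan [-0.3 -0.3 -0.1]
turn [ 0.0007 -0.0027  0.0063] shift now [40.1 -1.5 83.8] shift after [40.3 -1.7 83.7]
```

View pics/wrist2.png

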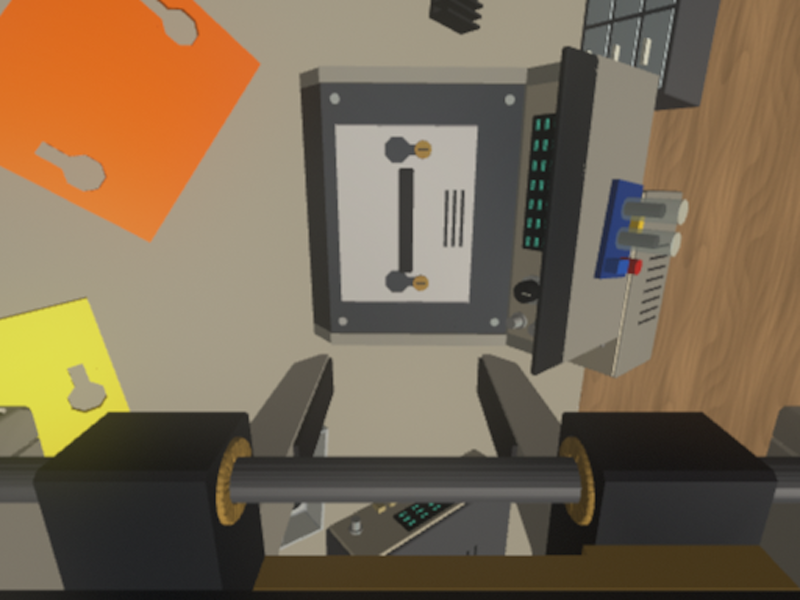

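```bash
cat >> h.py <<'E'
def ray(f,u,v,zp,s=.64):
    "picture pixel (800 wide) -> panel coords on plane panel z=zp"
    K=f["camera_matrix"];T=f["pose"];d=T[:3,:3]@[(u*s-K[0,2])/K[0,0],(v*s-K[1,2])/K[1,1],1]
    o=T[:3,3];n=Rp[:,2];q=pan(0,0,zp);l=((q-o)@n)/(d@n);return topan(o+l*d)
E
python3 - <<'E'
from h import *
import cv2
f=np.load("pics/wrist2.npz")
for n,u,v,z in [("sL",423,149,10.5),("sR",420,283,10.5),("cTL",477,126,4),("cBL",335,125,4),("cTR",470,302,4),("cBR",341,302,4),("hL",406,169,36),("hR",406,272,36)]: print(n,ray(f,u,v,z))
P=cloud(f)
for a in [(170,90,215,100),(285,185,300,190),(230,85,240,190)]:
    m=P[a[1]:a[3],a[0]:a[2]];c,n,r=plane(m);print((Rp.T@n).round(4),topan(c),r)
c=f["color"][70:200,190:340,::-1];cv2.imwrite("pics/c2.png",cv2.resize(c,None,fx=5,fy=5,interpolation=cv2.INTER_CUBIC)[:600])
E
```

```text
sL [87.7 58.  10.5]
sR [ 87.1 -57.6  10.5]
cTL [133.   76.9   4. ]
cBL [13.7 76.9  4. ]
cTR [134.7 -77.4   4. ]
cBR [ 13.3 -78.2   4. ]
hL [73.5 41.8 36. ]
hR [ 74.1 -41.7  36. ]
[-0.0146  0.9973  0.0718] [-20.7  59.5 -13.2] 0.0037584624974055145
[ 0.0237 -0.0651  0.9976] [121.8 -68.4   2.5] 0.0006885914535968104
[ 0.0077 -0.0012  1.    ] [38.5  1.5  2.4] 0.0007677387803935935
```

View pics/c2.png

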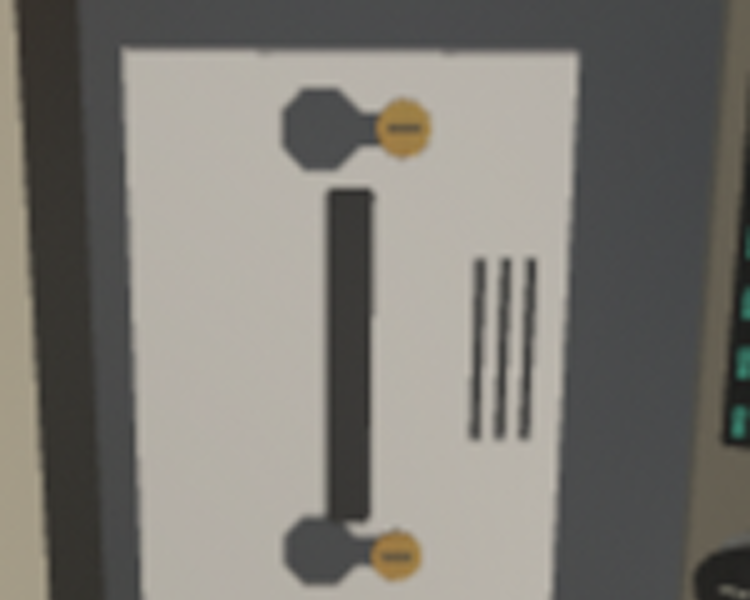

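```bash
python3 -m creep '[{"ax":0,"ay":0,"az":0.006,"tx":10,"ty":0,"tz":20,"claw":50},{"ax":0,"ay":0,"az":0,"tx":10,"ty":0,"tz":20,"claw":50},{"ax":0,"ay":0,"az":0,"tx":10,"ty":0,"tz":20,"claw":50},{"ax":0,"ay":0,"az":0,"tx":10,"ty":0,"tz":20,"claw":50},{"ax":0,"ay":0,"az":0,"tx":0,"ty":0,"tz":20,"claw":50},{"ax":0,"ay":0,"az":0,"tx":0,"ty":0,"tz":20,"claw":50},{"ax":0,"ay":0,"az":0,"tx":0,"ty":0,"tz":20,"claw":50},{"ax":0,"ay":0,"az":0,"tx":0,"ty":0,"tz":20,"claw":50},{"ax":0,"ay":0,"az":0,"tx":0,"ty":0,"tz":20,"claw":50},{"ax":0,"ay":0,"az":0,"tx":0,"ty":0,"tz":0,"claw":50}]'
python3 look.py 3 wrist side; python3 -c "
from h import *;rel(Rt,pan(73.5,0,11))"
```

```text
time: 4.8
eef_pos: [0.4448, -0.2896, 0.2]
tcp_rot: [1.836, 1.966, 0.704]
ft_force: [0.0, 0.2, 0.4]
width: 0.0499
t 4.9 tcp [ 0.4437 -0.2893  0.2   ] pan [105.6 -36.3 126.8] j [ 1.42  0.5  -0.88  2.33 -1.04  0.11  1.78] w 0.0499 F [-0.1  0.4  0.5] Fpan [0.3 0.4 0.4]
turn [-0.0804 -0.0941  0.001 ] shift now [ 25.2 -22.5 120.9] shift after [ 36.3 -32.1 115.8]
```

View pics/wrist3.png

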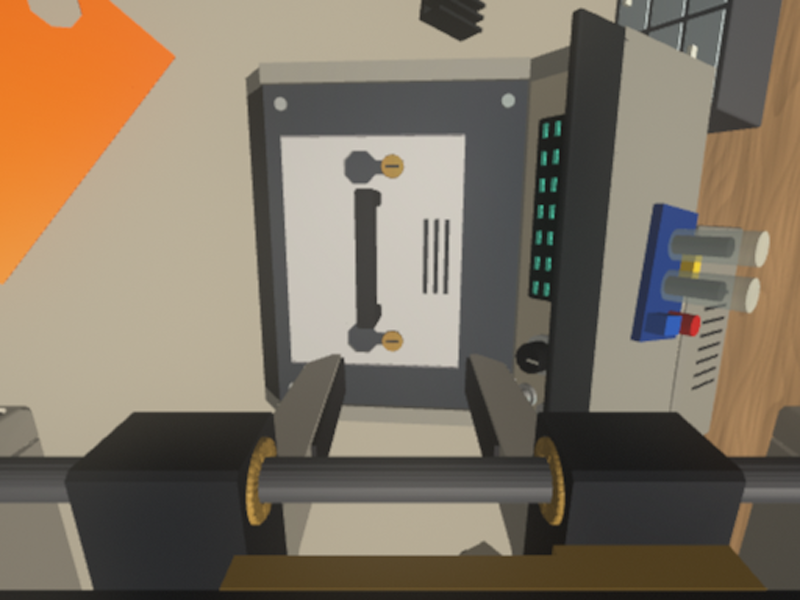

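View pics/side3.png

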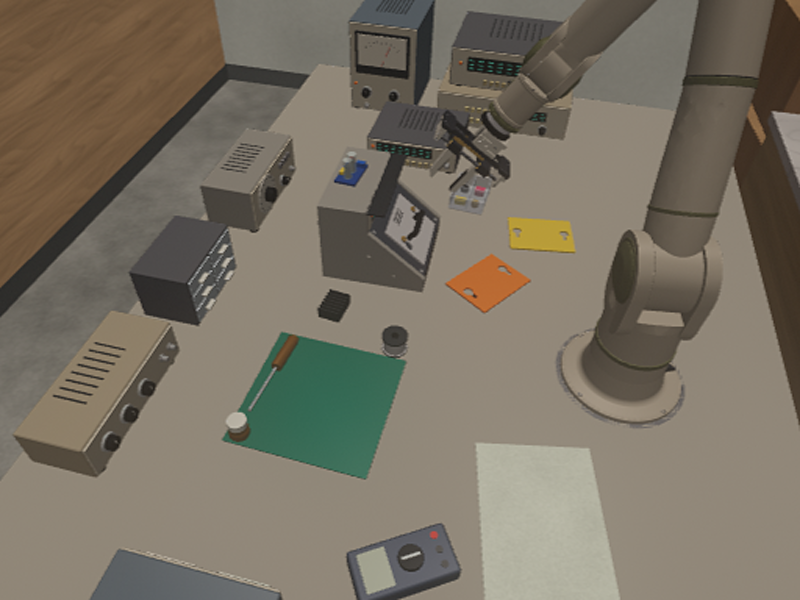

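Commanded poses now fall short: the arm is in an awkward branch, with j5 at −1.04 and j6 at 0.11, both at their limits. I'll fit a kinematic model from the logged samples to find a better branch.

```bash
cat > fk.py <<'E'
import numpy as np, itertools
from scipy.optimize import least_squares
from scipy.spatial.transform import Rotation as R
S=[([1.1313,.6002,-.0025,1.6001,.0018,.9429,-.0798],[.2571,-.6774,.2177],[-3.0885,-.5665,.0007]),
([.756,.286,-.048,1.928,.016,.927,-.504],[.36623,-.39505,.29941],[3.089,.573,.002]),
([1.93,.4,-1.22,2.43,-1.02,.16,1.86],[.3507,-.2964,.2614],[1.784,1.857,.675]),
([1.42,.5,-.88,2.33,-1.04,.11,1.78],[.4437,-.2893,.2],[1.836,1.966,.704])]
LIM=np.array([[-2.57,2.57],[-.35,1.97],[-1.29,1.29],[.11,2.56],[-1.05,4.19],[.11,1.86],[-2.63,2.63]])
rz=lambda a:R.from_euler('z',a).as_matrix(); ry=lambda a:R.from_euler('y',a).as_matrix()
def fk(q,g,sg):
    T=np.eye(3);p=np.zeros(3)
    def mv(v):
        nonlocal p;p=p+T@np.array(v,float)
    T=T@rz(sg[0]*q[0]);mv([0,0,g[0]]);T=T@ry(q[1]);T=T@rz(sg[1]*q[2]);mv([g[4],0,g[1]]);T=T@ry(q[3]);T=T@rz(sg[2]*q[4]);mv([g[5],0,g[2]])
    T=T@ry(q[5]);T=T@rz(sg[3]*q[6]+g[7]);mv([g[6],0,g[3]]);return p,T
def res(g,sg,S=S):
    o=[]
    for q,p,r in S:
        a,b=fk(q,g,sg);o+=list((a-p)*5)+list(R.from_matrix(b.T@R.from_rotvec(r).as_matrix()).as_rotvec())
    return np.array(o)
if __name__=="__main__":
    for sg in itertools.product([-1,1],repeat=4):
        if sg[0]>0: continue
        best=min((least_squares(res,[.3,.4,.4,.25,0,0,0,a],args=(sg,)) for a in (0,1.57,3.14,-1.57)),key=lambda s:s.cost)
        print(sg,best.cost.round(5),best.x.round(4),abs(best.fun).max().round(4))
E
python3 fk.py
```

```text
(-1, -1, -1, -1) 0.0031 [ 0.2237  0.5966  0.503   0.1543  0.0175  0.0465 -0.0591  1.5734] 0.0501
(-1, -1, -1, 1) 2.36231 [ 0.0313  0.6705  0.6519 -0.0613 -0.0301  0.072  -0.1176 -3.1314] 1.4214
(-1, -1, 1, -1) 2.24514 [-0.3908  0.5692  0.3009 -0.2309  0.1348 -0.2033 -0.1087  2.5487] 1.0999
(-1, -1, 1, 1) 2.59425 [-0.088   0.6391  0.1323  0.3068  0.0595 -0.2524 -0.0631  1.0754] 1.4838
(-1, 1, -1, -1) 3.50031 [-2.8068  0.6389 -0.5812 -1.9319  0.4557 -0.5725 -0.1106  0.6801] 1.2095
(-1, 1, -1, 1) 2.38672 [-2.4649  0.7124 -0.4114 -1.7241  0.4192 -0.4492 -0.0215  2.221 ] 1.1968
(-1, 1, 1, -1) 2.47062 [-1.2175  0.8979  0.503  -1.3163  0.0783  0.3776 -0.0282  1.5638] 1.2365
(-1, 1, 1, 1) 4.87978 [-1.2511  0.8897  0.449  -1.2724  0.0518  0.3264  0.0351 -3.158 ] 1.4697
```

```bash
python3 - <<'E'
s=open('fk.py').read()
s=s.replace("T=T@ry(q[5]);T=T@rz(sg[3]*q[6]+g[7]);mv([g[6],0,g[3]])","T=T@ry(q[5]);mv([g[6],0,g[3]]);T=T@rz(sg[3]*q[6]+g[7])")
s=s.replace("T=T@ry(q[3]);T=T@rz(sg[2]*q[4]);","T=T@ry(q[3]);mv([g[8] if len(g)>8 else 0,0,0]);T=T@rz(sg[2]*q[4]);")
open('fk.py','w').write(s)
E
python3 - <<'E'
from fk import *
sg=(-1,)*4
for x0 in ([.3,.4,.4,.25,0,0,0,1.57],[.3,.4,.4,.25,0,0,0,1.57,0]):
  for SS in (S,S[:3]):
    b=least_squares(res,x0,args=(sg,SS));print(b.cost,b.x.round(4),b.fun.reshape(-1,6).round(3).tolist())
E
```

```text
0.08050212762173374 [ 2.0640e-01  6.6380e-01  4.2470e-01  2.9170e-01 -6.7000e-03 -1.2000e-03
 -1.1100e-02  1.5745e+00] [[0.26, 0.113, -0.003, 0.0, 0.0, -0.004], [0.173, 0.221, 0.002, 0.0, 0.0, -0.004], [-0.025, -0.018, -0.009, -0.002, 0.003, 0.005], [0.024, 0.018, 0.01, 0.003, -0.004, 0.003]]
0.07937329712548959 [ 0.1946  0.6717  0.4274  0.2826  0.0037 -0.0033  0.0048  1.5736] [[0.261, 0.111, -0.012, 0.0, 0.0, -0.003], [0.171, 0.221, 0.012, 0.0, 0.0, -0.003], [-0.0, -0.0, -0.0, -0.002, 0.003, 0.006]]
0.0797194636245112 [ 0.0733  0.6479  0.4169  0.1849 -0.013   0.0646 -0.0053  1.5745 -0.1069] [[0.255, 0.121, 0.007, 0.0, 0.0, -0.004], [0.175, 0.209, -0.009, 0.0, 0.0, -0.004], [-0.045, -0.012, -0.014, -0.002, 0.003, 0.005], [0.048, 0.015, 0.016, 0.003, -0.004, 0.003]]
0.03206853199680434 [-4.7515  0.6958  0.1014 -3.1974  0.0135  1.998   0.6895  1.5736 -3.5617] [[0.228, 0.108, 0.0, 0.0, 0.0, -0.003], [-0.017, -0.019, -0.0, 0.0, 0.0, -0.003], [0.0, -0.0, 0.0, -0.002, 0.003, 0.006]]
```

```bash
cat > fk2.py <<'E'
import numpy as np, json, os
from scipy.optimize import least_squares
from scipy.spatial.transform import Rotation as R
from fk import S, LIM, rz, ry
S=[tuple(s) for s in S]
if os.path.exists('log.json'): S=S[:3]+[tuple(x) for x in json.load(open('log.json'))]
# g: d1,d3,d5,d7, y1,y2,y3, x3,x4,x5,x6
def fk(q,g):
    T=rz(-q[0]);p=T@[0,g[4],g[0]];T=T@ry(q[1])@rz(-q[2]);p=p+T@[g[7],g[5],g[1]];T=T@ry(q[3]);p=p+T@[g[8],0,0]
    T=T@rz(-q[4]);p=p+T@[g[9],g[6],g[2]];T=T@ry(q[5]);p=p+T@[g[10],0,g[3]];return p,T@rz(-q[6]+np.pi/2)
def res(g):
    o=[(fk(q,g)[0]-p)*1000 for q,p,r in S];return np.r_[np.concatenate(o),np.array(g[4:])*8]
def fit():
    b=least_squares(res,[.3,.4,.4,.25]+[0]*7);return b
def addlog():
    from bench import sense
    s=sense();L=json.load(open('log.json')) if os.path.exists('log.json') else []
    L.append([s["joint_positions"].tolist(),list(map(float,s["eef_pos"])),list(map(float,s["tcp_rot"]))]);json.dump(L,open('log.json','w'))
def ik(pg,Rg,g,q0,wq=.001):
    def f(q):
        p,T=fk(q,g);return np.r_[(p-pg)*10,R.from_matrix(T.T@Rg).as_rotvec()*2,wq*(q-q0)]
    b=least_squares(f,np.clip(q0,LIM[:,0]+.02,LIM[:,1]-.02),bounds=(LIM[:,0]+.01,LIM[:,1]-.01))
    p,T=fk(b.x,g);return b.x,np.linalg.norm(p-pg)*1000,np.degrees(np.linalg.norm(R.from_matrix(T.T@Rg).as_rotvec()))
E
python3 - <<'E'
import fk2;fk2.addlog()
E
python3 - <<'E'
from fk2 import *
from h import Rp,pan,Rt
b=fit();print(b.x.round(4));print(b.fun.round(1)[:len(S)*3].reshape(-1,3))
g=b.x
RB=np.stack([-Rp[:,1],-Rp[:,0],-Rp[:,2]],1)
for n,Rg in (("A",Rt),("B",RB)):
  for z in (150,11):
    best={}
    for k in range(40):
        q0=np.random.default_rng(k).uniform(LIM[:,0],LIM[:,1]);q,e,a=ik(pan(73.5,0,z),Rg,g,q0)
        if e<1 and a<.5:
            m=np.minimum(q-LIM[:,0],LIM[:,1]-q).min();best[round(q[4])]=max(best.get(round(q[4]),(0,0)),(m,q.round(2).tolist()))
    print(n,z,best)
E
```

```text
[ 0.272   0.6478  0.4379  0.3319 -0.0245 -0.0262 -0.0057 -0.0007 -0.0084
  0.0079 -0.0034]
[[ 0.2  0.1  0. ]
 [-0.1 -0.2 -0. ]
 [ 0.  -0.   0.1]
 [-0.   0.  -0. ]]
A 150 {}
A 11 {2: (np.float64(0.035967688319701985), [1.35, 0.96, -1.21, 2.52, 2.42, 0.7, -1.69]), 3: (np.float64(0.03476175389098879), [1.31, 0.91, -1.11, 2.53, 2.54, 0.65, -1.82])}
B 150 {}
B 11 {2: (np.float64(0.035681023945295376), [1.34, 0.95, -1.19, 2.52, 2.45, 0.69, 1.42]), 4: (np.float64(0.019069111170978204), [0.75, 0.66, -0.17, 2.54, 3.65, 0.69, 0.18]), 3: (np.float64(0.03462998721017829), [1.31, 0.9, -1.1, 2.53, 2.56, 0.65, 1.31])}
```

```bash
cat > srch.py <<'E'
from fk2 import *
from h import Rp,pan
g=fit().x
def Rtool(b,flip,tilt=0):
    # lean b about panel x: tool z = -n cos b + y sin b
    z=-Rp[:,2]*np.cos(b)+Rp[:,1]*np.sin(b); y=Rp[:,0]*(-1 if flip else 1); x=np.cross(y,z)
    return np.stack([x,y,z],1)
def gp(x,y,z,Rg): return pan(x,y,z)+Rg[:,2]*.0188   # TCP for grasp point at panel xyz
if __name__=="__main__":
  for flip in (0,1):
   for bd in (-30,-15,0,15,25,35,45,55):
    Rg=Rtool(np.radians(bd),flip);out={}
    for k in range(25):
        q=np.random.default_rng(k).uniform(LIM[:,0],LIM[:,1]);ms=[];qs=[]
        for x,z in ((94,30),(73.5,30),(73.5,110),(73.5,30),(94,30),(94,60),(94,100)):
            q,e,a=ik(gp(x,0,z,Rg),Rg,g,q);
            m=np.minimum(q-LIM[:,0],LIM[:,1]-q).min() if e<1.5 and a<.6 else -1
            ms.append(round(float(m),2));qs.append(q)
            if m<0 and len(ms)==1: break
        if len(ms)>1:
            key=(round(qs[0][4]));sc=min(ms)
            if key not in out or sc>out[key][0]: out[key]=(sc,ms,qs[1].round(2).tolist())
    for k,v in out.items(): print("flip",flip,"b",bd,"j5",k,v)
E
timeout 550 python3 srch.py
```

```text
flip 0 b 0 j5 2 (-1.0, [0.01, 0.01, -1.0, 0.04, 0.07, 0.05, 0.02], [1.38, 1.01, -1.28, 2.52, 2.34, 0.75, -1.61])
flip 0 b 0 j5 3 (-1.0, [0.07, 0.03, -1.0, 0.04, 0.07, 0.05, 0.02], [1.31, 0.91, -1.11, 2.53, 2.54, 0.65, -1.82])
flip 0 b 15 j5 2 (0.01, [0.01, 0.01, 0.01, 0.01, 0.03, 0.04, 0.01], [1.51, 1.06, -1.28, 2.38, 1.99, 0.36, -1.11])
flip 0 b 25 j5 1 (0.01, [0.01, 0.05, 0.01, 0.01, 0.04, 0.08, 0.01], [1.54, 1.08, -1.24, 2.26, 1.11, 0.23, -0.17])
flip 0 b 25 j5 0 (0.01, [0.01, 0.01, 0.15, 0.01, 0.04, 0.08, 0.15], [1.43, 0.93, -0.98, 2.25, -0.57, 0.12, 1.52])
flip 0 b 35 j5 0 (0.15, [0.23, 0.23, 0.15, 0.23, 0.23, 0.2, 0.16], [1.48, 1.04, -1.05, 2.14, -0.14, 0.34, 1.13])
flip 0 b 35 j5 -1 (0.01, [0.01, 0.01, 0.08, 0.01, 0.02, 0.04, 0.07], [1.19, 0.83, -0.53, 2.15, -1.04, 0.6, 2.05])
flip 0 b 45 j5 0 (0.22, [0.27, 0.28, 0.22, 0.28, 0.27, 0.25, 0.22], [1.46, 1.09, -1.01, 2.03, -0.24, 0.58, 1.26])
flip 0 b 45 j5 -1 (0.13, [0.13, 0.13, 0.18, 0.13, 0.13, 0.14, 0.17], [1.13, 0.88, -0.41, 2.05, -0.92, 0.84, 1.97])
flip 0 b 55 j5 0 (0.33, [0.37, 0.38, 0.34, 0.38, 0.37, 0.35, 0.33], [1.41, 1
[... 1029 characters left out ...]
5, -1.04, 0.19, -1.15])
flip 1 b 35 j5 0 (0.11, [0.19, 0.2, 0.11, 0.21, 0.19, 0.16, 0.12], [1.5, 1.05, -1.09, 2.14, -0.04, 0.34, -2.11])
flip 1 b 35 j5 -1 (0.01, [0.01, 0.01, 0.08, 0.01, 0.02, 0.04, 0.07], [1.19, 0.83, -0.53, 2.15, -1.04, 0.6, -1.1])
flip 1 b 45 j5 0 (0.25, [0.3, 0.31, 0.26, 0.31, 0.3, 0.28, 0.25], [1.45, 1.07, -0.98, 2.03, -0.29, 0.58, -1.83])
flip 1 b 45 j5 -1 (0.1, [0.1, 0.1, 0.15, 0.1, 0.1, 0.12, 0.14], [1.1, 0.87, -0.37, 2.05, -0.95, 0.87, -1.14])
flip 1 b 55 j5 -1 (0.47, [0.47, 0.48, 0.48, 0.48, 0.47, 0.47, 0.47], [1.3, 1.03, -0.7, 1.93, -0.57, 0.88, -1.51])
flip 1 b 55 j5 0 (0.2, [0.25, 0.26, 0.21, 0.26, 0.25, 0.23, 0.2], [1.46, 1.18, -1.03, 1.93, -0.19, 0.78, -1.91])
```

Aligning the tool fully with the panel normal crowds the joint limits, and leaning it sideways would bring the gripper body into the hood. I could instead grip the bar by its ends, with the jaws along panel y. That allows a nearly vertical tool, so I'll check its margins.

```bash
cat > plan2.py <<'E'
from fk2 import *
from h import Rp,pan,Rc,topan
g=fit().x
def Rv(th,yawd=0):
    z=np.array([np.sin(th),0,-np.cos(th)]);y=np.array([0,-1.,0]);x=np.cross(y,z)
    return R.from_euler('z',yawd,degrees=True).as_matrix()@Rc@np.stack([x,y,z],1)
def tcp(x,y,n,Rg): return pan(x,y,n)+Rg[:,2]*.0188
def onmat(Rg_pick,grasp_pan,dest,yawd,x_cover):
    "tool pose that puts cover (slid at x_cover on panel) flat, origin at dest"
    Rcov,Ocov=Rp,pan(x_cover,0,0);p=tcp(*grasp_pan,Rg_pick)
    Rn=R.from_euler('z',yawd,degrees=True).as_matrix()
    M=Rn@Rcov.T
    return M@Rg_pick, np.asarray(dest)+M@(p-Ocov)
if __name__=="__main__":
  for thd in (10,15,20,25):
    Rg=Rv(np.radians(thd));best=None
    seq=[(tcp(73.5,0,n,Rg),Rg) for n in (100,37)]+[(tcp(95.5,0,n,Rg),Rg) for n in (38,100)]+[onmat(Rg,(95.5,0,37),[.53,.2,.06],yd,94)[::-1] for yd in (0,)]+[onmat(Rg,(95.5,0,37),[.53,.2,.003],0,94)[::-1]]
    for k in range(8):
        q=np.array([.5,.3,0,2.,0,.8,-1])+np.random.default_rng(k).normal(0,.2,7);ms=[];qs=[]
        for p,Rr in seq:
            q,e,a=ik(p,Rr,g,q);ms.append(round(float(np.minimum(q-LIM[:,0],LIM[:,1]-q).min()),2) if e<1.5 and a<.6 else -1);qs.append(q)
        if best is None or min(ms)>min(best[0]): best=(ms,qs[1].round(2).tolist(),qs[-1].round(2).tolist())
    print(thd,best)
E
python3 plan2.py
```

```text
10 ([0.19, 0.11, 0.16, 0.24, 0.74, 0.79], [0.45, 0.54, -0.03, 2.24, -0.3, 0.22, -0.82], [-0.4, 0.87, 0.07, 1.75, -0.26, 1.04, -1.72])
15 ([0.08, 0.01, 0.08, 0.17, 0.65, 0.62], [0.52, 0.54, -0.08, 2.29, -0.76, 0.12, -0.33], [-0.55, 0.86, 0.3, 1.82, -0.43, 0.97, -1.54])
20 ([0.01, 0.01, 0.06, 0.01, 0.01, 0.01], [1.25, 0.83, -1.21, 2.34, 1.55, 0.64, -2.62], [0.14, 0.97, -0.91, 1.85, 0.62, 1.01, -2.62])
25 ([-1, -1, -1, -1, 0.62, 0.57], [0.72, 0.55, -0.26, 2.29, -1.04, 0.12, 0.02], [-0.6, 0.8, 0.32, 1.93, -0.48, 0.75, -1.51])
```

```bash
python3 - <<'E'
from plan2 import *
from h import rel
Rg=Rv(np.radians(10));
rel(Rg,[.37,-.36,.30])
print(tcp(76.5,0,100,Rg),tcp(76.5,0,37,Rg))
E
```

```text
turn [ 0.2766 -0.4203  1.5669] shift now [ -56.1   -4.3 -131.4] shift after [ -57.4   68.2 -111.7]
[ 0.44065552 -0.25305858  0.14226331] [ 0.48112888 -0.25171594  0.09400251]
```

```bash
python3 -m creep '[{"ax":0,"ay":0,"az":0,"tx":-9,"ty":-1,"tz":-22,"claw":93},{"ax":0,"ay":0,"az":0,"tx":-9,"ty":-1,"tz":-22,"claw":93},{"ax":0,"ay":0,"az":0,"tx":-9,"ty":-1,"tz":-22,"claw":93},{"ax":0,"ay":0,"az":0,"tx":-9,"ty":-1,"tz":-22,"claw":93},{"ax":0,"ay":0,"az":0,"tx":-9,"ty":-1,"tz":-22,"claw":93},{"ax":0,"ay":0,"az":0,"tx":-9,"ty":-1,"tz":-22,"claw":93},{"ax":0.0251,"ay":-0.0382,"az":0.1424,"tx":0,"ty":0,"tz":0,"claw":93},{"ax":0.0251,"ay":-0.0382,"az":0.1424,"tx":0,"ty":0,"tz":0,"claw":93},{"ax":0.0251,"ay":-0.0382,"az":0.1424,"tx":0,"ty":0,"tz":0,"claw":93},{"ax":0.0251,"ay":-0.0382,"az":0.1424,"tx":0,"ty":0,"tz":0,"claw":93},{"ax":0.0251,"ay":-0.0382,"az":0.1424,"tx":0,"ty":0,"tz":0,"claw":93},{"ax":0.0251,"ay":-0.0382,"az":0.1424,"tx":0,"ty":0,"tz":0,"claw":93},{"ax":0.0251,"ay":-0.0382,"az":0.1424,"tx":0,"ty":0,"tz":0,"claw":93},{"ax":0.0251,"ay":-0.0382,"az":0.1424,"tx":0,"ty":0,"tz":0,"claw":93},{"ax":0.0251,"ay":-0.0382,"az":0.1424,"tx":0,"ty":0,"tz":0,"claw":93},{"ax":0.0251,"ay":-0.0382,"az":0.1424,"tx":0,"ty":0,"tz":0,"claw":93},{"ax":0.0251,"ay":-0.0382,"az":0.1424,"tx":0,"ty":0,"tz":0,"claw":93},{"ax":0,"ay":0,"az":0,"tx":0,"ty":0,"tz":0,"claw":93}]'
python3 look.py 4; python3 - <<'E'
import fk2;fk2.addlog()
from plan2 import *
from h import rel
b=fit();print(b.x.round(4));print(b.fun.round(1)[:len(S)*3].reshape(-1,3)[-2:])
rel(Rv(np.radians(10)),tcp(76.5,0,110,Rv(np.radians(10))))
E
```

```text
time: 7.15
eef_pos: [0.368, -0.3583, 0.2996]
tcp_rot: [-3.127, -0.053, -0.275]
ft_force: [-0.5, -0.5, -0.3]
width: 0.093
t 7.15 tcp [ 0.368  -0.3583  0.2996] pan [ 109.9 -102.8  253.1] j [ 0.75  0.2  -0.01  2.06 -0.17  0.76 -0.68] w 0.093 F [-0.5 -0.5 -0.3] Fpan [-0.6 -0.4  0.1]
[ 0.272   0.6478  0.4379  0.3319 -0.0245 -0.0262 -0.0057 -0.0007 -0.0084
  0.0079 -0.0034]
[[ 0.  -0.   0.1]
 [-0.   0.  -0. ]]
turn [ 0.0003 -0.0009  0.001 ] shift now [  42.6 -102.8  159.5] shift after [  42.6 -102.8  159.5]
```

```bash
python3 -m creep '[{"ax":0,"ay":0,"az":0,"tx":5.3,"ty":-25.7,"tz":8,"claw":93},{"ax":0,"ay":0,"az":0,"tx":5.3,"ty":-25.7,"tz":8,"claw":93},{"ax":0,"ay":0,"az":0,"tx":5.3,"ty":-25.7,"tz":8,"claw":93},{"ax":0,"ay":0,"az":0,"tx":5.3,"ty":-25.7,"tz":8,"claw":93},{"ax":0,"ay":0,"az":0,"tx":5.3,"ty":0,"tz":32,"claw":93},{"ax":0,"ay":0,"az":0,"tx":5.3,"ty":0,"tz":32,"claw":93},{"ax":0,"ay":0,"az":0,"tx":5.3,"ty":0,"tz":32,"claw":93},{"ax":0,"ay":0,"az":0,"tx":5.3,"ty":0,"tz":32,"claw":93},{"ax":0,"ay":0,"az":0,"tx":0,"ty":0,"tz":0,"claw":93}]'
python3 look.py 5 wrist; python3 - <<'E'
import fk2;fk2.addlog()
from plan2 import *
from h import rel
rel(Rv(np.radians(10)),tcp(76.5,0,37,Rv(np.radians(10))))
E
```

```text
time: 8.28
eef_pos: [0.433, -0.2527, 0.1478]
tcp_rot: [-3.125, -0.056, -0.27]
ft_force: [-0.3, 0.4, 0.4]
width: 0.093
t 8.325 tcp [ 0.4331 -0.2531  0.1489] pan [65.6  0.2 93.7] j [ 0.54  0.4  -0.09  2.27 -0.15  0.32 -0.94] w 0.0927 F [-0.9  0.5  0.1] Fpan [-0.6  0.5  0.7]
turn [-0.0011  0.0008  0.0015] shift now [37.9  0.3 62.4] shift after [37.8  0.2 62.4]
```

View pics/wrist5.png

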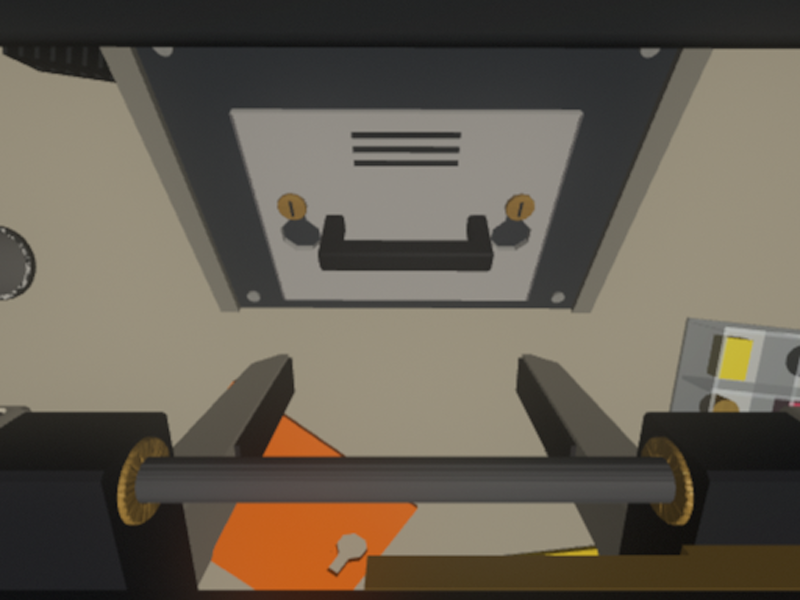

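```bash
python3 - <<'E'
from h import *
f=np.load("pics/wrist5.npz")
for n,u,v,z in [("sL",291,207,10.5),("sR",520,207,10.5),("cTL",231,110,4),("cTR",582,110,4),("cBL",285,300,4),("cBR",528,300,4),("hL top",320,248,36),("hR",492,248,36),("hL bot",320,269,36)]: print(n,ray(f,u,v,z))
P=cloud(f);m=P[75:100,190:325];c,n,r=plane(m);print((Rp.T@n).round(4),topan(c),r)
E
```

```text
sL [88.8 57.3 10.5]
sR [ 89.3 -57.7  10.5]
cTL [134.6  76.1   4. ]
cTR [135.1 -76.9   4. ]
cBL [13.7 76.4  4. ]
cBR [ 14.6 -78.4   4. ]
hL top [83.6 40.  36. ]
hR [ 84.  -41.1  36. ]
hL bot [70.2 41.9 36. ]
[-0.0048 -0.0011  1.    ] [122.2   1.6   2.4] 0.0006148325216015339
```

```bash
sed -i 's/np.radians(1.9)/np.radians(2.1)/;s/Oc=np.array(\[.563,-.249,0\])/Oc=np.array([.5654,-.2494,0])/' h.py
python3 - <<'E'
from plan2 import *
from h import *
f=np.load("pics/wrist5.npz")
for n,u,v,z in [("sL",291,207,10.5),("sR",520,207,10.5),("cTL",231,110,4),("cTR",582,110,4),("cBL",285,300,4),("cBR",528,300,4)]: print(n,ray(f,u,v,z))
print(b:=fit().x.round(4))
Rg=Rv(np.radians(10))
for n in(60,37):rel(Rg,tcp(75,0,n,Rg))
E
```

```text
sL [86.2 58.4 10.5]
sR [ 86.2 -57.5  10.5]
cTL [132.4  77.2   4. ]
cTR [132.3 -77.    4. ]
cBL [10.6 77.8  4. ]
cBR [ 10.7 -78.2   4. ]
[ 2.767e-01  6.458e-01  4.406e-01  3.328e-01 -2.730e-02 -2.690e-02
 -2.200e-03  4.000e-04 -4.700e-03  4.100e-03 -1.300e-03]
turn [-0.0005  0.0008 -0.0019] shift now [27.4  1.1 43.6] shift after [27.4  1.2 43.7]
turn [-0.0005  0.0008 -0.0019] shift now [38.9  1.1 63.6] shift after [38.9  1.2 63.6]
```

```bash
python3 -m creep '[{"ax":0,"ay":0,"az":0,"tx":6.5,"ty":0.3,"tz":10.6,"claw":93},{"ax":0,"ay":0,"az":0,"tx":6.5,"ty":0.3,"tz":10.6,"claw":93},{"ax":0,"ay":0,"az":0,"tx":6.5,"ty":0.3,"tz":10.6,"claw":93},{"ax":0,"ay":0,"az":0,"tx":6.5,"ty":0.2,"tz":10.6,"claw":93},{"ax":0,"ay":0,"az":0,"tx":0,"ty":0,"tz":0,"claw":93}]'
python3 look.py 6 wrist side; python3 - <<'E'
from plan2 import *
from h import *
Rg=Rv(np.radians(10));rel(Rg,tcp(75,0,37,Rg))
E
```

```text
time: 8.95
eef_pos: [0.4676, -0.2529, 0.1109]
tcp_rot: [-3.126, -0.053, -0.273]
ft_force: [0.9, 0.2, -0.3]
width: 0.0927
t 9.05 tcp [ 0.4669 -0.2532  0.1116] pan [65.7 -0.2 44.9] j [ 0.5   0.49 -0.08  2.25 -0.15  0.25 -0.96] w 0.093 F [-0.3  0.  -0.1] Fpan [-0.3  0.1  0.1]
turn [ 0.0002  0.0002 -0.0033] shift now [12.  -0.2 21. ] shift after [12.  -0.2 21. ]
```

View pics/wrist6.png

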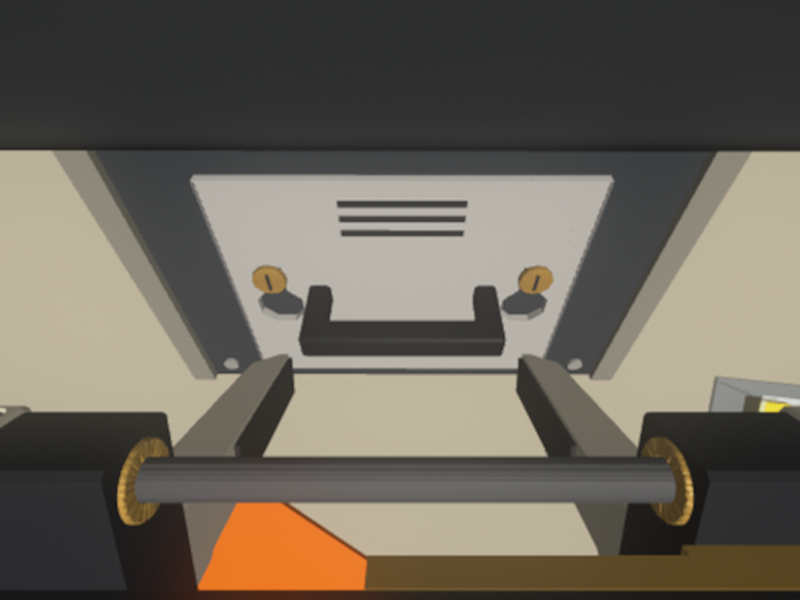

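```bash
python3 -m creep '[{"ax":0,"ay":0,"az":-0.003,"tx":4,"ty":-0.3,"tz":7,"claw":93},{"ax":0,"ay":0,"az":0,"tx":4,"ty":-0.2,"tz":7,"claw":93},{"ax":0,"ay":0,"az":0,"tx":4,"ty":0,"tz":7,"claw":93},{"ax":0,"ay":0,"az":0,"tx":0,"ty":0,"tz":0,"claw":93},{"ax":0,"ay":0,"az":0,"tx":0,"ty":0,"tz":0,"claw":93}]'
python3 look.py 7 wrist side; python3 - <<'E'
from plan2 import *
from h import *
Rg=Rv(np.radians(10));rel(Rg,tcp(75,0,37,Rg))
E
```

```text
time: 9.68
eef_pos: [0.4824, -0.2522, 0.0932]
tcp_rot: [-3.126, -0.057, -0.274]
ft_force: [-0.3, -0.5, -0.1]
width: 0.0923
t 9.775 tcp [ 0.4824 -0.2524  0.0934] pan [65.9  0.1 21. ] j [ 0.48  0.54 -0.08  2.23 -0.16  0.22 -0.97] w 0.0928 F [-0.4 -0.3 -0.7] Fpan [-0.7 -0.2 -0.3]
turn [ 0.0007 -0.0006 -0.0006] shift now [-0.1  0.1  0.3] shift after [-0.1  0.1  0.3]
```

View pics/wrist7.png

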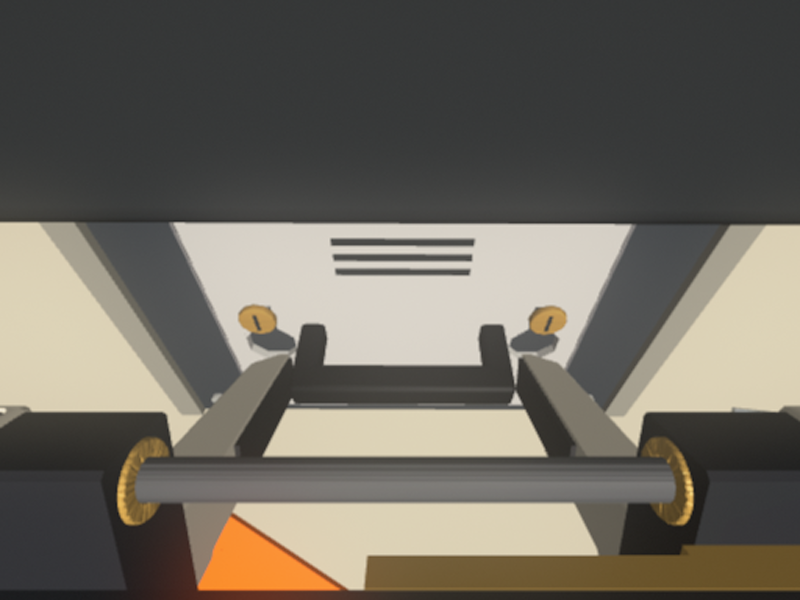

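```bash
python3 - <<'E'
import cv2,numpy as np
f=np.load("pics/side7.npz"); c=f["color"][60:190,195:325,::-1]
cv2.imwrite("pics/cs7.png",cv2.resize(c,(600,600),interpolation=cv2.INTER_CUBIC))
E
```

```text
(no output)
```

View pics/cs7.png

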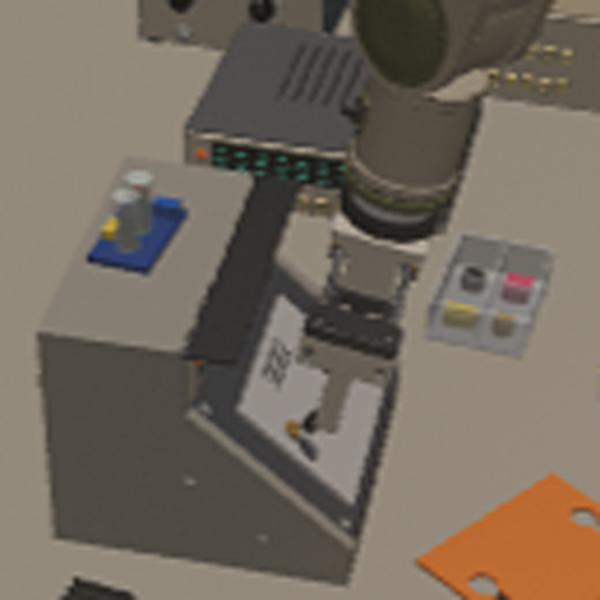

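The bar spans (293–514) in the wrist view, between the fingertips at 291 and 518. I'll close the gripper now.

```bash
python3 -m creep '[{"ax":0,"ay":0,"az":0,"tx":0,"ty":0,"tz":0,"claw":88},{"ax":0,"ay":0,"az":0,"tx":0,"ty":0,"tz":0,"claw":80},{"ax":0,"ay":0,"az":0,"tx":0,"ty":0,"tz":0,"claw":75},{"ax":0,"ay":0,"az":0,"tx":0,"ty":0,"tz":0,"claw":75},{"ax":0,"ay":0,"az":0,"tx":0,"ty":0,"tz":0,"claw":75}]' 40
python3 look.py 8
```

```text
time: 10.4
eef_pos: [0.4825, -0.2522, 0.0934]
tcp_rot: [-3.126, -0.057, -0.274]
ft_force: [-1.2, 1.9, 4.3]
width: 0.0856
t 10.4 tcp [ 0.4825 -0.2522  0.0934] pan [65.9  0.3 20.9] j [ 0.48  0.54 -0.08  2.23 -0.16  0.22 -0.97] w 0.0856 F [-1.2  1.9  4.3] Fpan [2. 2. 4.]
```

```bash
python3 -m creep '[{"ax":0,"ay":0,"az":0,"tx":-0.6,"ty":0,"tz":-1.1,"claw":75},{"ax":0,"ay":0,"az":0,"tx":2.6,"ty":0,"tz":-1.5,"claw":75},{"ax":0,"ay":0,"az":0,"tx":2.6,"ty":0,"tz":-1.5,"claw":75},{"ax":0,"ay":0,"az":0,"tx":0,"ty":0,"tz":0,"claw":75}]'
python3 look.py 9
python3 -m creep '[{"ax":0,"ay":0,"az":0,"tx":2.6,"ty":0,"tz":-1.5,"claw":75},{"ax":0,"ay":0,"az":0,"tx":2.6,"ty":0,"tz":-1.5,"claw":75},{"ax":0,"ay":0,"az":0,"tx":0,"ty":0,"tz":0,"claw":75}]'
python3 look.py 10
```

```text
time: 10.9
eef_pos: [0.4867, -0.2522, 0.0982]
tcp_rot: [-3.126, -0.057, -0.275]
ft_force: [-0.1, -0.0, -1.5]
width: 0.0855
t 10.9 tcp [ 0.4867 -0.2522  0.0982] pan [72.2  0.1 21.9] j [ 0.48  0.53 -0.08  2.22 -0.15  0.24 -0.97] w 0.0855 F [-0.1 -0.  -1.5] Fpan [-1.  -0.  -1.1]
time: 11.28
eef_pos: [0.4914, -0.252, 0.1022]
tcp_rot: [-3.126, -0.057, -0.275]
ft_force: [0.4, 0.3, -2.3]
width: 0.0853
t 11.275 tcp [ 0.4914 -0.252   0.1022] pan [78.4  0.1 22. ] j [ 0.47  0.53 -0.07  2.21 -0.15  0.25 -0.98] w 0.0853 F [ 0.4  0.3 -2.3] Fpan [-1.2  0.3 -2. ]
```

```bash
python3 -m creep '[{"ax":0,"ay":0,"az":0,"tx":2.7,"ty":0,"tz":-1.6,"claw":75},{"ax":0,"ay":0,"az":0,"tx":2.7,"ty":0,"tz":-1.6,"claw":75},{"ax":0,"ay":0,"az":0,"tx":2.7,"ty":0,"tz":-1.6,"claw":75},{"ax":0,"ay":0,"az":0,"tx":0,"ty":0,"tz":0,"claw":75},{"ax":0,"ay":0,"az":0,"tx":0,"ty":0,"tz":0,"claw":75}]'
python3 look.py 11 wrist side; python3 - <<'E'
import cv2,numpy as np
f=np.load("pics/side11.npz"); c=f["color"][60:190,195:325,::-1]
cv2.imwrite("pics/cs11.png",cv2.resize(c,(600,600),interpolation=cv2.INTER_CUBIC))
E
```

```text
time: 11.9
eef_pos: [0.498, -0.2517, 0.1081]
tcp_rot: [-3.126, -0.057, -0.274]
ft_force: [0.7, -0.3, -2.6]
width: 0.0854
t 12.0 tcp [ 0.4979 -0.2517  0.108 ] pan [87.2  0.2 22.2] j [ 0.46  0.52 -0.07  2.19 -0.15  0.27 -0.98] w 0.0857 F [-0.8  0.2 -3. ] Fpan [-2.6  0.2 -1.8]
```

View pics/wrist11.png

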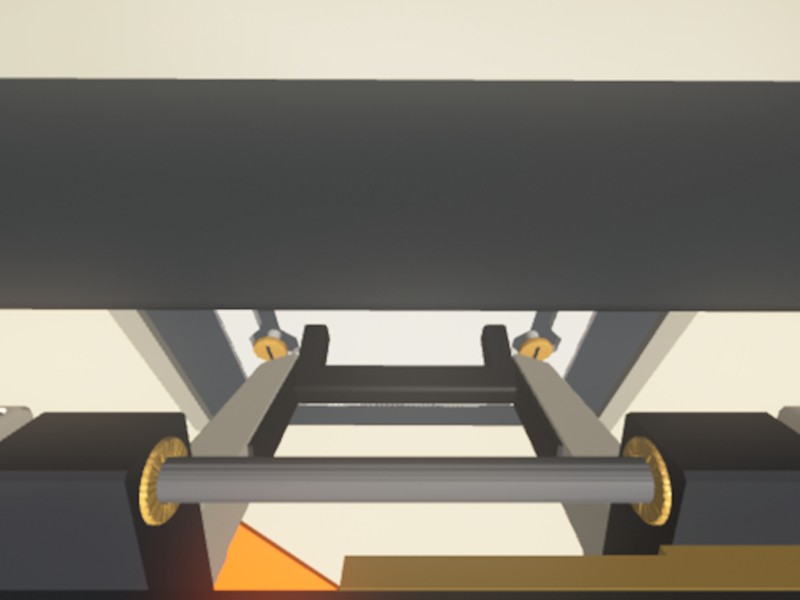

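View pics/cs11.png

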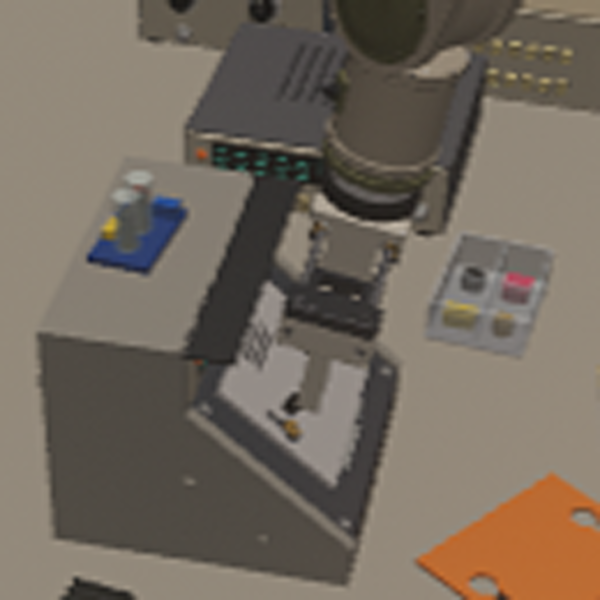

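```bash
python3 -m creep '[{"ax":0,"ay":0,"az":0,"tx":0.6,"ty":0,"tz":-0.3,"claw":75},{"ax":0,"ay":0,"az":0,"tx":-0.7,"ty":0,"tz":-1.3,"claw":75},{"ax":0,"ay":0,"az":0,"tx":-0.7,"ty":0,"tz":-1.3,"claw":75},{"ax":0,"ay":0,"az":0,"tx":0,"ty":0,"tz":0,"claw":75}]'
python3 look.py 12 
python3 -m creep '[{"ax":0,"ay":0,"az":0,"tx":-0.7,"ty":0,"tz":-1.3,"claw":75},{"ax":0,"ay":0,"az":0,"tx":0,"ty":0,"tz":0,"claw":75}]'
python3 look.py 12b 

```

```text
time: 12.5
eef_pos: [0.4967, -0.2518, 0.111]
tcp_rot: [-3.126, -0.056, -0.275]
ft_force: [0.3, 0.3, -4.1]
width: 0.0856
t 12.5 tcp [ 0.4967 -0.2518  0.111 ] pan [88.1  0.1 25.2] j [ 0.46  0.51 -0.06  2.19 -0.15  0.28 -0.98] w 0.0856 F [ 0.3  0.3 -4.1] Fpan [-2.4  0.3 -3.4]
time: 12.75
eef_pos: [0.4959, -0.2518, 0.1121]
tcp_rot: [-3.126, -0.057, -0.275]
ft_force: [0.6, -0.4, -2.9]
width: 0.0855
t 12.75 tcp [ 0.4959 -0.2518  0.1121] pan [88.2  0.1 26.6] j [ 0.46  0.51 -0.06  2.19 -0.15  0.28 -0.98] w 0.0855 F [ 0.6 -0.4 -2.9] Fpan [-1.4 -0.5 -2.6]
```

```bash
python3 -m creep '[{"ax":0,"ay":0,"az":0,"tx":-1,"ty":0,"tz":-1.7,"claw":75},{"ax":0,"ay":0,"az":0,"tx":-1,"ty":0,"tz":-1.7,"claw":75},{"ax":0,"ay":0,"az":0,"tx":-1.5,"ty":0,"tz":-2.6,"claw":75},{"ax":0,"ay":0,"az":0,"tx":-1.5,"ty":0,"tz":-2.6,"claw":75},{"ax":0,"ay":0,"az":0,"tx":0,"ty":0,"tz":0,"claw":75}]'
python3 look.py 13 side; python3 - <<'E'
import cv2,numpy as np
f=np.load("pics/side13.npz"); c=f["color"][60:190,195:325,::-1]
cv2.imwrite("pics/cs13.png",cv2.resize(c,(600,600),interpolation=cv2.INTER_CUBIC))
E
```

```text
time: 13.38
eef_pos: [0.4894, -0.2521, 0.1199]
tcp_rot: [-3.127, -0.056, -0.275]
ft_force: [0.2, 0.1, -2.2]
width: 0.0857
t 13.425 tcp [ 0.4895 -0.2521  0.1197] pan [88.2  0.1 36.6] j [ 0.47  0.49 -0.07  2.2  -0.15  0.29 -0.98] w 0.0853 F [ 0.2  0.7 -3.2] Fpan [-1.9  0.7 -2.6]
```

View pics/cs13.png

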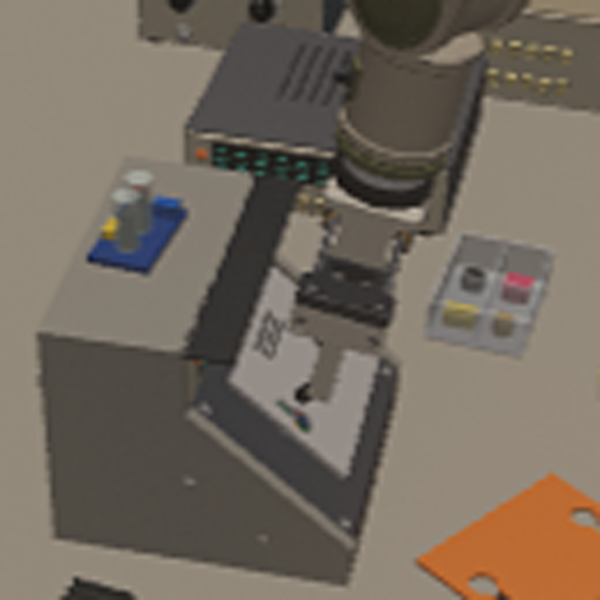

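```bash
python3 -m creep '[{"ax":0,"ay":0,"az":0,"tx":-5,"ty":0,"tz":-8.7,"claw":75},{"ax":0,"ay":0,"az":0,"tx":-5,"ty":0,"tz":-8.7,"claw":75},{"ax":0,"ay":0,"az":0,"tx":-5,"ty":0,"tz":-8.7,"claw":75},{"ax":0,"ay":0,"az":0,"tx":-5,"ty":0,"tz":-8.7,"claw":75},{"ax":0,"ay":0,"az":0,"tx":-5,"ty":0,"tz":-8.7,"claw":75},{"ax":0,"ay":0,"az":0,"tx":-5,"ty":0,"tz":-8.7,"claw":75},{"ax":0,"ay":0,"az":0,"tx":-5,"ty":0,"tz":-8.7,"claw":75},{"ax":0,"ay":0,"az":0,"tx":0,"ty":0,"tz":-15,"claw":75},{"ax":0,"ay":0,"az":0,"tx":0,"ty":0,"tz":-15,"claw":75},{"ax":0,"ay":0,"az":0,"tx":0,"ty":0,"tz":-15,"claw":75},{"ax":0,"ay":0,"az":0,"tx":0,"ty":0,"tz":-15,"claw":75},{"ax":0,"ay":0,"az":0,"tx":0,"ty":0,"tz":0,"claw":75}]'
python3 look.py 14; python3 - <<'E'
import fk2;fk2.addlog()
from plan2 import *
from h import *
Rg=Rv(np.radians(10))
for z in (.12,.05,.003):
  Rm,pm=onmat(Rg,(97,0,37),[.53,.205,z],0,94);print(pm.round(4));rel(Rm,pm)
  s=__import__('bench').sense();q,e,a=ik(pm,Rm,g,s["joint_positions"]);print(q.round(2),e,a)
E
```

```text
time: 14.92
eef_pos: [0.4345, -0.2543, 0.2341]
tcp_rot: [-3.127, -0.056, -0.278]
ft_force: [0.6, 0.9, -2.7]
width: 0.0857
t 14.925 tcp [ 0.4345 -0.2543  0.2341] pan [ 1.195e+02 -1.000e-01  1.596e+02] j [ 0.52  0.26 -0.05  2.18 -0.13  0.54 -0.96] w 0.0857 F [ 0.6  0.9 -2.7] Fpan [-1.3  0.8 -2.4]
[0.5236 0.205  0.1407]
turn [ 0.0082 -0.7009  0.0358] shift now [  87.6 -456.   109.7] shift after [ 123.9 -459.3   36.3]
[-0.34  0.72 -0.04  1.7  -0.17  1.22 -1.85] 3.611287200010614e-05 2.7413374971621383e-05
[0.5236 0.205  0.0707]
turn [ 0.0082 -0.7009  0.0358] shift now [  75.3 -456.1  178.6] shift after [ 158.9 -459.3   96.9]
[-0.35  0.81 -0.02  1.73 -0.19  1.1  -1.81] 3.36041252299738e-05 2.6836016948575093e-05
[0.5236 0.205  0.0237]
turn [ 0.0082 -0.7009  0.0358] shift now [  67.  -456.2  224.8] shift after [ 182.4 -459.3  137.6]
[-0.36  0.87 -0.01  1.74 -0.2   1.03 -1.79] 3.2494766797894384e-05 2.6506703453475168e-05
```

```bash
python3 -m creep '[{"ax":0,"ay":0,"az":0,"tx":3,"ty":-15,"tz":0,"claw":75},{"ax":0,"ay":0,"az":0,"tx":6,"ty":-30,"tz":0,"claw":75},{"ax":0,"ay":0,"az":0,"tx":6,"ty":-33,"tz":0,"claw":75},{"ax":0,"ay":0,"az":0,"tx":6,"ty":-33,"tz":0,"claw":75},{"ax":0,"ay":0,"az":0,"tx":6,"ty":-33,"tz":0,"claw":75},{"ax":0,"ay":0,"az":0,"tx":6,"ty":-33,"tz":0,"claw":75},{"ax":0,"ay":0,"az":0,"tx":6,"ty":-33,"tz":0,"claw":75},{"ax":0,"ay":0,"az":0,"tx":6,"ty":-33,"tz":0,"claw":75},{"ax":0,"ay":0,"az":0,"tx":6,"ty":-33,"tz":0,"claw":75},{"ax":0,"ay":0,"az":0,"tx":6,"ty":-33,"tz":0,"claw":75},{"ax":0,"ay":0,"az":0,"tx":6,"ty":-33,"tz":0,"claw":75},{"ax":0,"ay":0,"az":0,"tx":6,"ty":-33,"tz":0,"claw":75},{"ax":0,"ay":0,"az":0,"tx":6,"ty":-33,"tz":0,"claw":75},{"ax":0,"ay":0,"az":0,"tx":6,"ty":-30,"tz":0,"claw":75},{"ax":0,"ay":0,"az":0,"tx":4,"ty":-30,"tz":0,"claw":75},{"ax":0,"ay":0,"az":0,"tx":3,"ty":-21,"tz":0,"claw":75},{"ax":0,"ay":0,"az":0,"tx":0,"ty":0,"tz":0,"claw":75}]'
python3 -m creep '[{"ax":0,"ay":-0.1,"az":0.005,"tx":0,"ty":0,"tz":0,"claw":75},{"ax":0,"ay":-0.1,"az":0.005,"tx":0,"ty":0,"tz":0,"claw":75},{"ax":0,"ay":-0.1,"az":0.005,"tx":0,"ty":0,"tz":0,"claw":75},{"ax":0,"ay":-0.1,"az":0.005,"tx":0,"ty":0,"tz":0,"claw":75},{"ax":0,"ay":-0.1,"az":0.005,"tx":0,"ty":0,"tz":0,"claw":75},{"ax":0,"ay":-0.1,"az":0.005,"tx":0,"ty":0,"tz":0,"claw":75},{"ax":0,"ay":-0.1,"az":0.005,"tx":0,"ty":0,"tz":0,"claw":75},{"ax":0,"ay":0,"az":0,"tx":0,"ty":0,"tz":0,"claw":75}]'
python3 look.py 15 side scene wrist; python3 - <<'E'
import fk2;fk2.addlog()
from plan2 import *
from h import *
Rg=Rv(np.radians(10))
for z in (.12,.03,.003):
  Rm,pm=onmat(Rg,(97,0,37),[.53,.205,z],0,94);print(pm.round(4));rel(Rm,pm)
E
```

```text
time: 17.05
eef_pos: [0.5028, 0.2394, 0.2473]
tcp_rot: [-3.126, -0.06, -0.274]
ft_force: [0.1, -0.7, -3.4]
width: 0.0855
time: 18.05
eef_pos: [0.5041, 0.2361, 0.2459]
tcp_rot: [3.027, -0.004, -0.814]
ft_force: [-0.1, -0.9, -2.6]
width: 0.0854
t 18.2 tcp [0.5027 0.2374 0.2478] pan [194.4 488.8 114.7] j [-0.33  0.6  -0.16  1.64 -0.14  1.38 -1.99] w 0.0857 F [ 0.2 -0.9 -2.6] Fpan [-1.5 -0.9 -2.1]
[0.5236 0.205  0.1407]
turn [ 0.0066 -0.0007 -0.0013] shift now [71.6 31.8 82.5] shift after [71.6 32.4 82.3]
[0.5236 0.205  0.0507]
turn [ 0.0066 -0.0007 -0.0013] shift now [116.5  31.2 160.5] shift after [116.6  32.4 160.2]
[0.5236 0.205  0.0237]
turn [ 0.0066 -0.0007 -0.0013] shift now [130.   31.1 183.9] shift after [130.1  32.4 183.6]
```

View pics/side15.png

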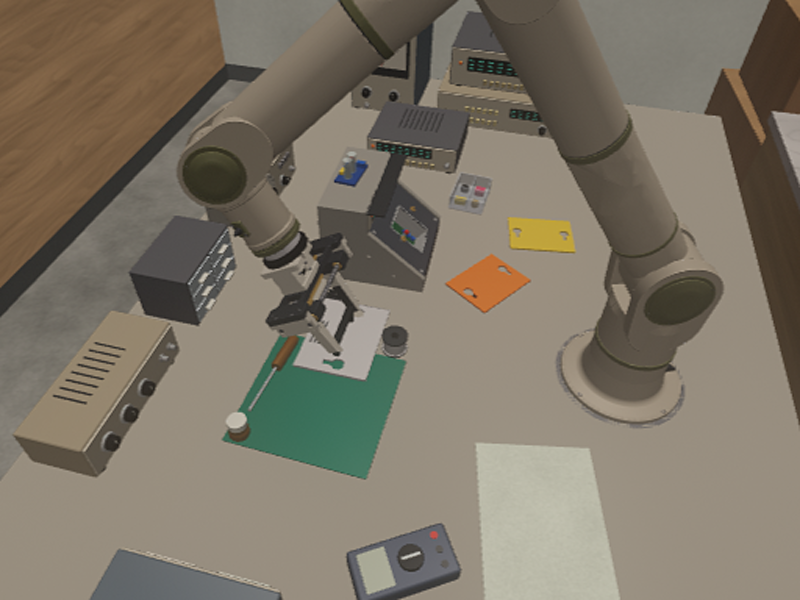

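View pics/scene15.png

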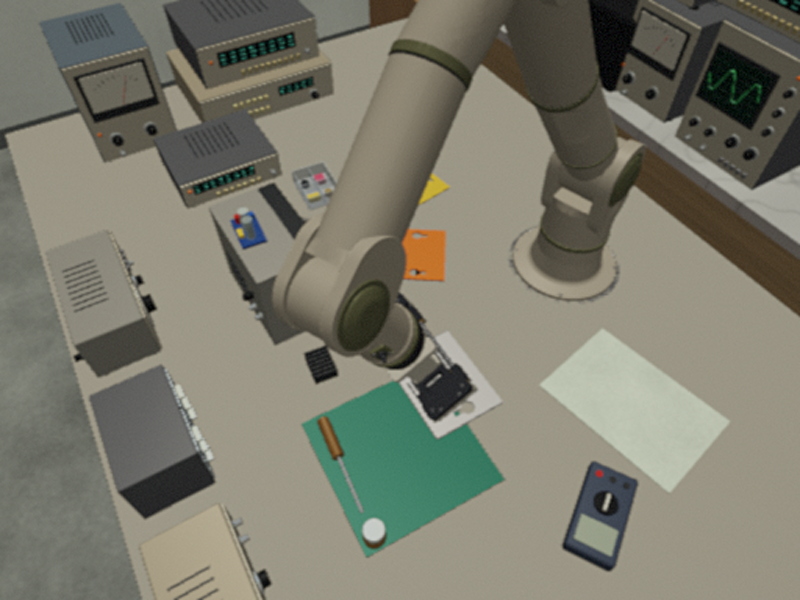

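View pics/wrist15.png

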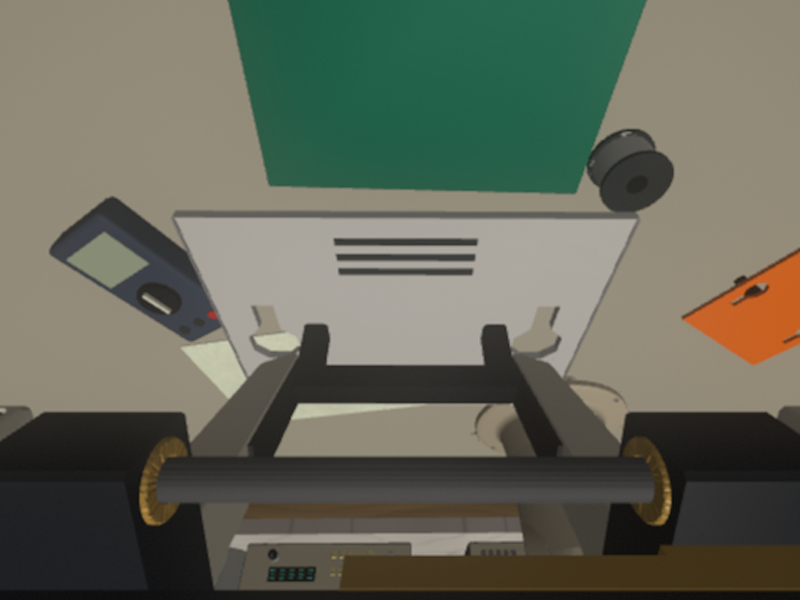

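```bash
python3 - <<'E'
from h import *
import cv2
f=np.load("pics/wrist15.npz");P=cloud(f)
m=np.zeros(P.shape[:2],np.uint8);cv2.fillPoly(m,[(np.array([(195,225),(615,225),(570,300),(480,320),(320,320),(235,300)])*.64).astype(int)],1)
c,n,r=plane(P[m>0]);print("wrist",c,n,r)
f=np.load("pics/side15.npz");P=cloud(f)
m=np.zeros(P.shape[:2],np.uint8);cv2.fillPoly(m,[(np.array([(365,312),(382,320),(368,370),(348,362)])*.64).astype(int)],1)
c,n,r=plane(P[m>0]);print("side",c,n,r)
for u,v in [(100,500)]: pass
for x,y in [(290,385),(380,420),(330,440),(260,400)]: print(P[int(y*.64),int(x*.64)].round(4))
E
```

```text
wrist [0.54507841 0.23697164 0.22950197] [-0.00225638  0.00866002  0.99995996] 0.0004747180361331377
side [0.47057162 0.23459002 0.22681326] [0.00245985 0.00789785 0.99996579] 0.001165108150834944
[0.6403 0.1984 0.0016]
[ 0.4453  0.2294 -0.0009]
[0.5235 0.297  0.001 ]
[0.6816 0.2502 0.0044]
```

```bash
python3 -m creep '[{"ax":0.0066,"ay":0,"az":-0.001,"tx":7,"ty":2,"tz":8,"claw":75},{"ax":0,"ay":0,"az":0,"tx":14,"ty":4,"tz":19,"claw":75},{"ax":0,"ay":0,"az":0,"tx":15,"ty":4,"tz":20,"claw":75},{"ax":0,"ay":0,"az":0,"tx":15,"ty":4,"tz":20,"claw":75},{"ax":0,"ay":0,"az":0,"tx":15,"ty":4,"tz":20,"claw":75},{"ax":0,"ay":0,"az":0,"tx":15,"ty":4,"tz":20,"claw":75},{"ax":0,"ay":0,"az":0,"tx":14,"ty":4,"tz":20,"claw":75},{"ax":0,"ay":0,"az":0,"tx":12,"ty":4,"tz":19,"claw":75},{"ax":0,"ay":0,"az":0,"tx":9,"ty":2,"tz":14,"claw":75},{"ax":0,"ay":0,"az":0,"tx":0,"ty":0,"tz":0,"claw":75}]'
python3 look.py 16 side wrist; python3 - <<'E'
import fk2
from plan2 import *
from h import *
import cv2
Rg=Rv(np.radians(10))
for z in (.005,):
  Rm,pm=onmat(Rg,(97,0,37),[.53,.205,z],0,94);print(pm.round(4));rel(Rm,pm)
f=np.load("pics/wrist16.npz");P=cloud(f)
m=np.zeros(P.shape[:2],np.uint8);cv2.fillPoly(m,[(np.array([(195,225),(615,225),(570,300),(480,320),(320,320),(235,300)])*.64).astype(int)],1)
c,n,r=plane(P[m>0]);print("wrist",c,n,r)
E
```

```text
time: 19.45
eef_pos: [0.5226, 0.2053, 0.0498]
tcp_rot: [3.032, -0.001, -0.818]
ft_force: [-0.1, 0.2, -3.3]
width: 0.085
t 19.55 tcp [0.5233 0.206  0.0513] pan [ 83.  456.7 -48.3] j [-0.28  0.84 -0.14  1.72 -0.1   1.07 -1.9 ] w 0.0857 F [-0.3 -0.1 -2.3] Fpan [-1.7 -0.1 -1.6]
[0.5236 0.205  0.0257]
turn [-0.0001  0.0011  0.0001] shift now [13.1  1.  22. ] shift after [13.1  1.  22. ]
wrist [0.56500472 0.20568869 0.03287599] [6.72087625e-04 2.30279295e-03 9.99997123e-01] 0.00047506317936289976
```

View pics/side16.png

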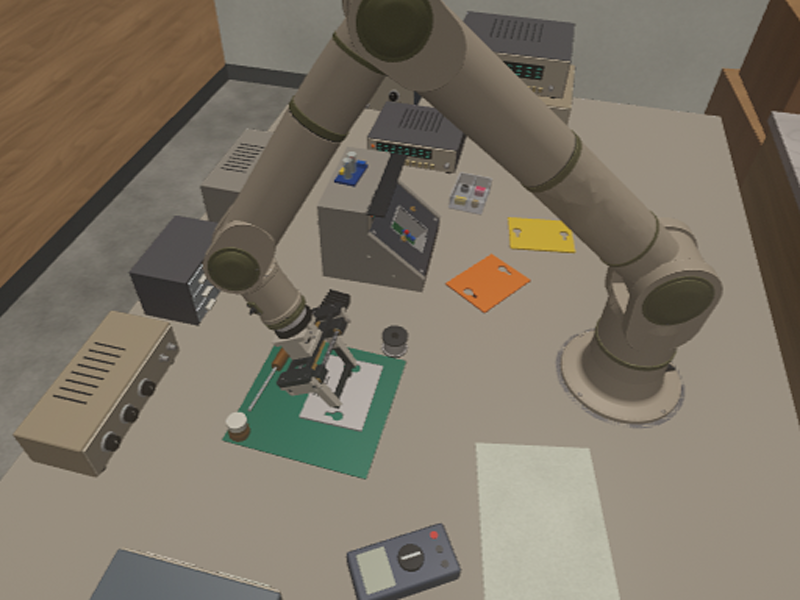

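```bash
python3 -m creep '[{"ax":0,"ay":0,"az":0,"tx":3,"ty":0,"tz":5.2,"claw":75},{"ax":0,"ay":0,"az":0,"tx":3,"ty":0,"tz":5.2,"claw":75},{"ax":0,"ay":0,"az":0,"tx":3,"ty":0,"tz":5.2,"claw":75},{"ax":0,"ay":0,"az":0,"tx":1.5,"ty":0,"tz":2.6,"claw":75},{"ax":0,"ay":0,"az":0,"tx":0,"ty":0,"tz":0,"claw":75}]'
python3 -m creep '[{"ax":0,"ay":0,"az":0,"tx":0.5,"ty":0,"tz":0.87,"claw":75},{"ax":0,"ay":0,"az":0,"tx":0.5,"ty":0,"tz":0.87,"claw":75},{"ax":0,"ay":0,"az":0,"tx":0,"ty":0,"tz":0,"claw":75}]'
python3 -m creep '[{"ax":0,"ay":0,"az":0,"tx":0.5,"ty":0,"tz":0.87,"claw":75},{"ax":0,"ay":0,"az":0,"tx":0,"ty":0,"tz":0,"claw":75}]'
```

```text
time: 20.18
eef_pos: [0.523, 0.2057, 0.0298]
tcp_rot: [3.033, -0.0, -0.816]
ft_force: [0.6, 0.7, -2.7]
width: 0.0856
time: 20.55
eef_pos: [0.5231, 0.2057, 0.0281]
tcp_rot: [3.034, -0.0, -0.815]
ft_force: [0.1, 0.2, -3.3]
width: 0.0854
time: 20.8
eef_pos: [0.5231, 0.2057, 0.027]
tcp_rot: [3.034, -0.0, -0.815]
ft_force: [-0.1, -1.3, -3.1]
width: 0.0854
```

```bash
python3 -m creep '[{"ax":0,"ay":0,"az":0,"tx":0.5,"ty":0,"tz":0.87,"claw":75},{"ax":0,"ay":0,"az":0,"tx":0,"ty":0,"tz":0,"claw":75}]'
python3 -m creep '[{"ax":0,"ay":0,"az":0,"tx":0.5,"ty":0,"tz":0.87,"claw":75},{"ax":0,"ay":0,"az":0,"tx":0,"ty":0,"tz":0,"claw":75}]'
python3 -c "
import cv2
from h import *
from bench import *
f=grab_frame('wrist');P=cloud(f)
m=np.zeros(P.shape[:2],np.uint8);cv2.fillPoly(m,[(np.array([(195,225),(615,225),(570,300),(480,320),(320,320),(235,300)])*.64).astype(int)],1)
print(plane(P[m>0]),sense()['ft_force'])"
```

```text
time: 21.05
eef_pos: [0.5231, 0.2057, 0.026]
tcp_rot: [3.034, -0.0, -0.815]
ft_force: [-0.8, 0.9, -2.8]
width: 0.0858
time: 21.3
eef_pos: [0.523, 0.2057, 0.025]
tcp_rot: [3.034, -0.0, -0.815]
ft_force: [0.3, 0.3, -3.5]
width: 0.0854
(array([0.56511522, 0.20560531, 0.00711944]), array([-0.00104009,  0.00235927,  0.99999668]), np.float64(0.00047430794461860023)) [ 0.67042099 -0.29796372 -1.94209634]
```

```bash
python3 -m creep '[{"ax":0,"ay":0,"az":0,"tx":0.3,"ty":0,"tz":0.5,"claw":75},{"ax":0,"ay":0,"az":0,"tx":0,"ty":0,"tz":0,"claw":75}]'
python3 -m creep '[{"ax":0,"ay":0,"az":0,"tx":0.3,"ty":0,"tz":0.5,"claw":75},{"ax":0,"ay":0,"az":0,"tx":0,"ty":0,"tz":0,"claw":75}]'
python3 -m creep '[{"ax":0,"ay":0,"az":0,"tx":0.3,"ty":0,"tz":0.5,"claw":75},{"ax":0,"ay":0,"az":0,"tx":0,"ty":0,"tz":0,"claw":75}]'
```

```text
time: 21.6
eef_pos: [0.5231, 0.2058, 0.0245]
tcp_rot: [3.034, -0.0, -0.815]
ft_force: [-0.2, 0.6, -1.6]
width: 0.0858
time: 21.85
eef_pos: [0.5231, 0.2057, 0.0244]
tcp_rot: [3.034, -0.0, -0.815]
ft_force: [0.4, -1.5, 6.1]
width: 0.086
time: 22.1
eef_pos: [0.5231, 0.2057, 0.0243]
tcp_rot: [-3.034, 0.0, 0.816]
ft_force: [-0.8, -2.3, 10.1]
width: 0.0853
```

```bash
python3 -m creep '[{"ax":0,"ay":0,"az":0,"tx":-0.3,"ty":0,"tz":-0.6,"claw":75},{"ax":0,"ay":0,"az":0,"tx":0,"ty":0,"tz":0,"claw":86},{"ax":0,"ay":0,"az":0,"tx":0,"ty":0,"tz":0,"claw":88},{"ax":0,"ay":0,"az":0,"tx":0,"ty":0,"tz":0,"claw":93},{"ax":0,"ay":0,"az":0,"tx":0,"ty":0,"tz":0,"claw":93},{"ax":0,"ay":0,"az":0,"tx":0,"ty":0,"tz":0,"claw":93}]' 10
python3 look.py 17 wrist side
```

```text
time: 22.85
eef_pos: [0.5232, 0.2057, 0.0238]
tcp_rot: [3.034, -0.0, -0.815]
ft_force: [-0.1, 0.6, 0.0]
width: 0.0929
t 22.95 tcp [0.5232 0.2057 0.0239] pan [ 65.3 456.4 -69.2] j [-0.28  0.88 -0.14  1.73 -0.1   1.03 -1.9 ] w 0.0929 F [ 0.7  0.4 -0.3] Fpan [ 0.4  0.4 -0.7]
```

View pics/wrist17.png

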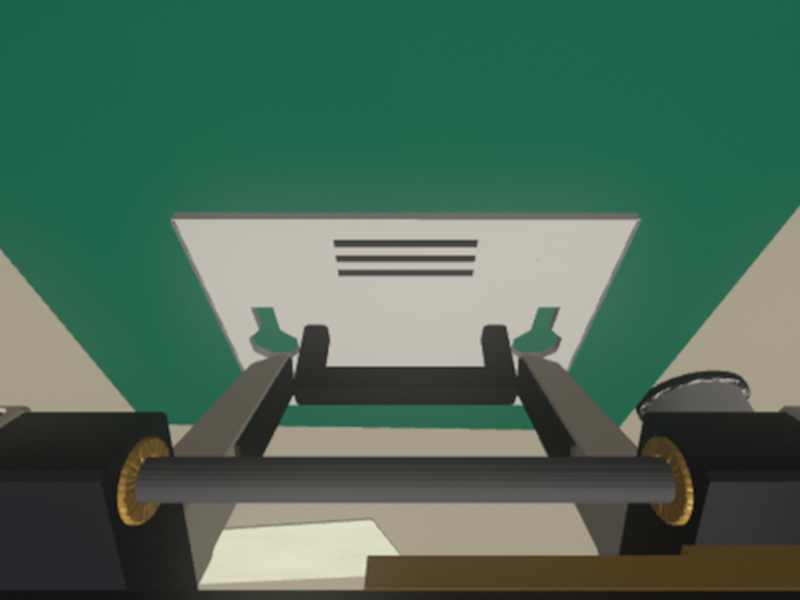

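```bash
python3 -m creep '[{"ax":0,"ay":0,"az":0,"tx":0,"ty":0.5,"tz":0,"claw":93},{"ax":0,"ay":0,"az":0,"tx":0,"ty":0,"tz":-4,"claw":93},{"ax":0,"ay":0,"az":0,"tx":0,"ty":0,"tz":-8,"claw":93},{"ax":0,"ay":0,"az":0,"tx":0,"ty":0,"tz":-8,"claw":93},{"ax":0,"ay":0,"az":0,"tx":0,"ty":0,"tz":-8,"claw":93},{"ax":0,"ay":0,"az":0,"tx":0,"ty":0,"tz":-15,"claw":93},{"ax":0,"ay":0,"az":0,"tx":0,"ty":0,"tz":-25,"claw":93},{"ax":0,"ay":0,"az":0,"tx":0,"ty":0,"tz":-25,"claw":93},{"ax":0,"ay":0,"az":0,"tx":0,"ty":0,"tz":-25,"claw":93},{"ax":0,"ay":0,"az":0,"tx":0,"ty":0,"tz":-25,"claw":93},{"ax":0,"ay":0,"az":0,"tx":0,"ty":0,"tz":-25,"claw":93},{"ax":0,"ay":0,"az":0,"tx":0,"ty":0,"tz":-25,"claw":93},{"ax":0,"ay":0,"az":0,"tx":0,"ty":0,"tz":0,"claw":0}]'
python3 look.py 18 side; python3 -c "
import fk2;fk2.addlog()"
```

```text
time: 24.58
eef_pos: [0.6214, 0.2053, 0.1928]
tcp_rot: [-3.035, 0.001, 0.809]
ft_force: [-0.6, -0.5, 0.2]
width: 0.0871
t 24.625 tcp [0.6202 0.2052 0.1915] pan [247.2 452.3  -3.2] j [-0.26  0.78 -0.12  1.41 -0.1   1.45 -1.9 ] w 0.0833 F [ 0.4  0.3 -0.6] Fpan [-0.1  0.3 -0.7]
```

```bash
python3 - <<'E'
import cv2,numpy as np
f=np.load("pics/side18.npz"); c=f["color"][95:190,195:290,::-1]
a=cv2.resize(c,(590,590),interpolation=cv2.INTER_CUBIC)
cv2.imwrite("pics/cs18.png",a)
E
```

```text
(no output)
```

View pics/side18.png

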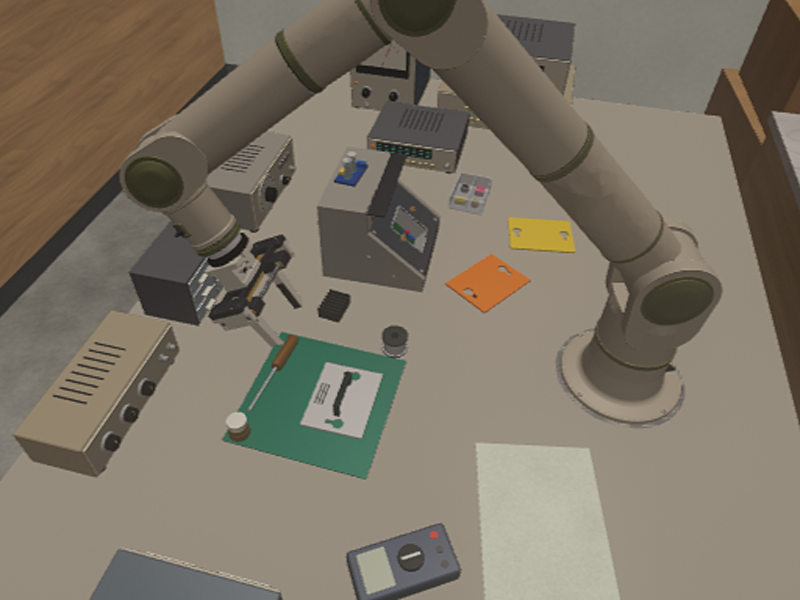

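View pics/cs18.png

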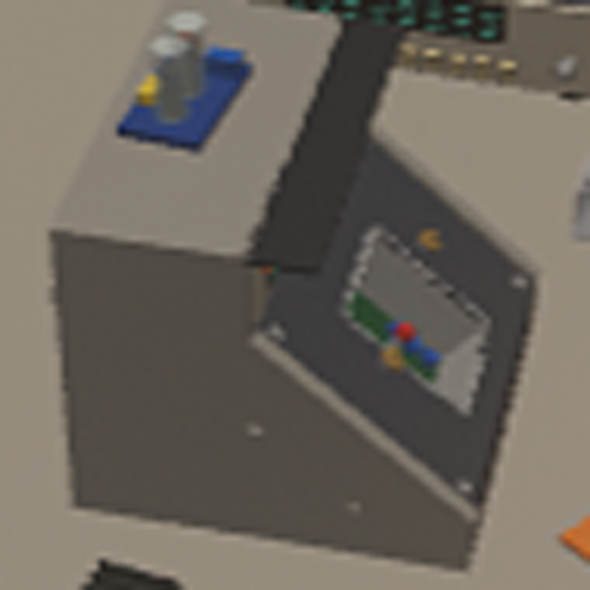

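```bash
python3 - <<'E'
from plan2 import *
from bench import sense
print(g.round(4), abs(fit().fun[:3*len(S)]).max())
for thd in (10,14,18,22):
    Rg=Rv(np.radians(thd))
    for q0 in ([.46,.51,-.06,2.19,-.15,.28,-.98],):
        q=np.array(q0)
        for x,y,n in ((70,-18,60),(70,-18,5),(70,-18,-14),(70,4,-14)):
            q,e,a=ik(pan(x,y,n),Rg,g,q);print(thd,n,y,q.round(2),round(e,2),round(a,2),pan(x,y,n).round(3))
E
```

```text
[ 2.836e-01  6.469e-01  4.422e-01  3.392e-01 -2.890e-02 -2.710e-02
 -5.000e-04 -2.000e-04  7.000e-04 -5.000e-04 -4.000e-04] 0.7242757800735022
10 60 -18 [ 0.54  0.47 -0.09  2.22 -0.15  0.3  -0.93] 0.0 0.0 [ 0.461 -0.271  0.126]
10 5 -18 [ 0.5   0.57 -0.08  2.19 -0.16  0.23 -0.95] 0.0 0.0 [ 0.497 -0.27   0.084]
10 -14 -18 [ 0.49  0.6  -0.08  2.17 -0.16  0.21 -0.95] 0.0 0.0 [ 0.509 -0.269  0.069]
10 -14 4 [ 0.45  0.59 -0.07  2.2  -0.17  0.19 -0.98] 0.0 0.0 [ 0.508 -0.248  0.069]
14 60 -18 [ 0.64  0.47 -0.19  2.26 -0.17  0.21 -0.89] 0.0 0.0 [ 0.461 -0.271  0.126]
14 5 -18 [ 0.59  0.57 -0.17  2.23 -0.18  0.14 -0.91] 0.0 0.0 [ 0.497 -0.27   0.084]
14 -14 -18 [ 0.54  0.6  -0.12  2.22 -0.39  0.12 -0.7 ] 0.0 0.0 [ 0.509 -0.269  0.069]
14 -14 4 [ 0.44  0.59 -0.03  2.25 -0.82  0.12 -0.32] 0.0 0.0 [ 0.508 -0.248  0.069]
18 60 -18 [ 0.71  0.47 -0.24  2.3  -0.44  0.12 -0.59] 0.0 0.0 [ 0.461 -0.271  0.126]
18 5 -18 [ 0.56  0.57 -0.1   2.26 -1.04  0.12 -0.02] 1.17 0.98 [ 0.497 -0.27   0.084]
18 -14 -18 [ 0.55  0.6  -0.09  2.24 -1.04  0.12 -0.03] 1.9 1.63 [ 0.509 -0.269  0.069]
18 -14 4 [ 0.5   0.59 -0.08  2.25 -1.04  0.12 -0.07] 2.89 2.44 [ 0.508 -0.248  0.069]
22 60 -18 [ 0.73  0.47 -0.23  2.32 -1.04  0.12  0.03] 1.94 1.53 [ 0.461 -0.271  0.126]
22 5 -18 [ 0.66  0.57 -0.19  2.26 -1.04  0.12  0.01] 4.6 3.86 [ 0.497 -0.27   0.084]
22 -14 -18 [ 0.64  0.6  -0.18  2.23 -1.04  0.12 -0.  ] 5.29 4.53 [ 0.509 -0.269  0.069]
22 -14 4 [ 0.58  0.59 -0.16  2.25 -1.04  0.12 -0.04] 6.41 5.41 [ 0.508 -0.248  0.069]
```

```bash
python3 - <<'E'
from plan2 import *
from h import rel
rel(Rv(np.radians(10)),[.47,.18,.26])
E
```

```text
turn [-0.0067  0.698  -0.0371] shift now [-164.3   25.3   15.8] shift after [-136.8   19.7  -93.7]
```

```bash
python3 -m creep '[{"ax":0,"ay":0,"az":0,"tx":-20,"ty":3,"tz":2,"claw":0},{"ax":0,"ay":0,"az":0,"tx":-24,"ty":4,"tz":2,"claw":0},{"ax":0,"ay":0,"az":0,"tx":-24,"ty":4,"tz":2,"claw":0},{"ax":0,"ay":0,"az":0,"tx":-24,"ty":4,"tz":2,"claw":0},{"ax":0,"ay":0,"az":0,"tx":-24,"ty":4,"tz":3,"claw":0},{"ax":0,"ay":0,"az":0,"tx":-24,"ty":4,"tz":3,"claw":0},{"ax":0,"ay":0,"az":0,"tx":-24,"ty":2,"tz":2,"claw":0},{"ax":-0.001,"ay":0.116,"az":-0.006,"tx":0,"ty":0,"tz":0,"claw":0},{"ax":-0.001,"ay":0.116,"az":-0.006,"tx":0,"ty":0,"tz":0,"claw":0},{"ax":-0.001,"ay":0.116,"az":-0.006,"tx":0,"ty":0,"tz":0,"claw":0},{"ax":-0.001,"ay":0.116,"az":-0.006,"tx":0,"ty":0,"tz":0,"claw":0},{"ax":-0.001,"ay":0.116,"az":-0.006,"tx":0,"ty":0,"tz":0,"claw":0},{"ax":-0.001,"ay":0.116,"az":-0.006,"tx":0,"ty":0,"tz":0,"claw":0},{"ax":0,"ay":0,"az":0,"tx":0,"ty":0,"tz":0,"claw":0}]'
python3 look.py 19 ; python3 - <<'E'
from plan2 import *
from h import rel
Rg=Rv(np.radians(10));rel(Rg,[.43,-.27,.25]);rel(Rg,pan(70,-18,60))
E
```

```text
time: 26.38
eef_pos: [0.4672, 0.1799, 0.2588]
tcp_rot: [-3.127, -0.06, -0.266]
ft_force: [0.1, -0.3, 0.6]
width: 0.0002
t 26.375 tcp [0.4672 0.1799 0.2588] pan [172.7 432.6 147.3] j [-0.46  0.22 -0.09  2.16  0.18  0.62 -2.22] w 0.0002 F [ 0.1 -0.3  0.6] Fpan [ 0.4 -0.3  0.5]
turn [0.0006 0.005  0.0016] shift now [-5.510e+01  4.482e+02 -1.000e-01] shift after [-54.4 448.2  -0.7]
turn [0.0006 0.005  0.0016] shift now [-45.4 450.5 127.4] shift after [-45.3 450.6 126.9]
```

```bash
python3 -m creep '[{"ax":0,"ay":0.005,"az":0.001,"tx":-3,"ty":18,"tz":0,"claw":0},{"ax":0,"ay":0,"az":0,"tx":-5,"ty":36,"tz":0,"claw":0},{"ax":0,"ay":0,"az":0,"tx":-5,"ty":36,"tz":0,"claw":0},{"ax":0,"ay":0,"az":0,"tx":-5,"ty":36,"tz":0,"claw":0},{"ax":0,"ay":0,"az":0,"tx":-5,"ty":36,"tz":0,"claw":0},{"ax":0,"ay":0,"az":0,"tx":-5,"ty":36,"tz":0,"claw":0},{"ax":0,"ay":0,"az":0,"tx":-5,"ty":36,"tz":0,"claw":0},{"ax":0,"ay":0,"az":0,"tx":-5,"ty":36,"tz":0,"claw":0},{"ax":0,"ay":0,"az":0,"tx":-5,"ty":36,"tz":0,"claw":0},{"ax":0,"ay":0,"az":0,"tx":-5,"ty":36,"tz":0,"claw":0},{"ax":0,"ay":0,"az":0,"tx":-4,"ty":36,"tz":0,"claw":0},{"ax":0,"ay":0,"az":0,"tx":-3,"ty":36,"tz":0,"claw":0},{"ax":0,"ay":0,"az":0,"tx":0,"ty":36,"tz":0,"claw":0},{"ax":0,"ay":0,"az":0,"tx":0,"ty":0,"tz":20,"claw":0},{"ax":0,"ay":0,"az":0,"tx":0,"ty":0,"tz":20,"claw":0},{"ax":0,"ay":0,"az":0,"tx":0,"ty":0,"tz":20,"claw":0},{"ax":0,"ay":0,"az":0,"tx":0,"ty":0,"tz":20,"claw":0},{"ax":0,"ay":0,"az":0,"tx":0,"ty":0,"tz":20,"claw":0},{"ax":0,"ay":0,"az":0,"tx":0,"ty":0,"tz":0,"claw":0}]'
python3 look.py 20 wrist side; python3 - <<'E'
from plan2 import *
from h import rel
Rg=Rv(np.radians(10));rel(Rg,pan(70,-18,60))
E
```

```text
time: 28.75
eef_pos: [0.4477, -0.2716, 0.1495]
tcp_rot: [-3.124, -0.051, -0.271]
ft_force: [-0.5, 0.1, 0.1]
width: 0.0006
t 28.85 tcp [ 0.4484 -0.2717  0.151 ] pan [ 76.3 -18.   87.4] j [ 0.51  0.42 -0.02  2.23 -0.23  0.35 -0.83] w 0.0 F [-1.2  0.   0.9] Fpan [-0.3  0.1  1.4]
turn [-0.0003 -0.0008 -0.0036] shift now [ 8.2  0.  26.9] shift after [ 8.2  0.  26.9]
```

View pics/wrist20.png

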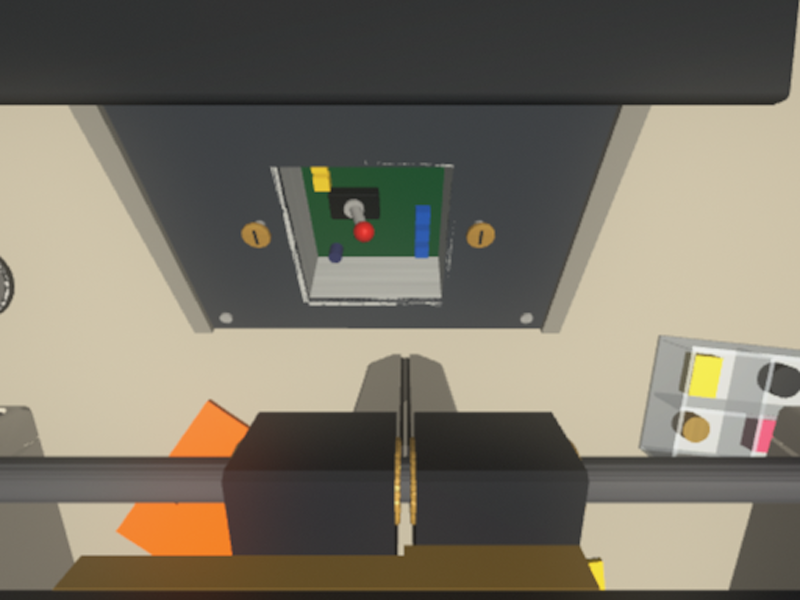

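```bash
python3 - <<'E'
from plan2 import *
from h import *
f=np.load("pics/wrist20.npz")
print("ball",ray(f,364,231,-11),"studs",ray(f,256,235,10.5),ray(f,481,235,10.5),"pivot",ray(f,353,209,-36),"blue",ray(f,422,230,-32),"tips",ray(f,404.6,352,50))
P=cloud(f);print("ball depth",topan(P[int(231*.64),int(364*.64)]))
Rg=Rv(np.radians(10));rel(Rg,pan(71,-19,5));rel(Rg,pan(71,-19,-14))
E
```

```text
ball [ 72.3   4.7 -11. ] studs [86.6 57.8 10.5] [ 86.2 -57.8  10.5] pivot [ 69.8  13.2 -36. ] blue [ 56.7 -29.4 -32. ] tips [ 39.3 -18.4  50. ]
ball depth [76.3  5.  -7. ]
turn [-0.0003 -0.0008 -0.0036] shift now [36.6  0.9 74.1] shift after [36.6  1.  74. ]
turn [-0.0003 -0.0008 -0.0036] shift now [46.   0.9 90.5] shift after [46.1  1.  90.5]
```

```bash
python3 -m creep '[{"ax":0,"ay":0,"az":-0.003,"tx":6.1,"ty":0.3,"tz":12.3,"claw":0},{"ax":0,"ay":0,"az":0,"tx":6.1,"ty":0.3,"tz":12.3,"claw":0},{"ax":0,"ay":0,"az":0,"tx":6.1,"ty":0.3,"tz":12.3,"claw":0},{"ax":0,"ay":0,"az":0,"tx":6.1,"ty":0,"tz":12.3,"claw":0},{"ax":0,"ay":0,"az":0,"tx":6.1,"ty":0,"tz":12.3,"claw":0},{"ax":0,"ay":0,"az":0,"tx":6.1,"ty":0,"tz":12.3,"claw":0},{"ax":0,"ay":0,"az":0,"tx":0,"ty":0,"tz":0,"claw":0},{"ax":0,"ay":0,"az":0,"tx":0,"ty":0,"tz":0,"claw":0}]'
python3 look.py 21 wrist side; python3 - <<'E'
from plan2 import *
from h import rel
Rg=Rv(np.radians(10));rel(Rg,pan(71,-19,-14))
import cv2
f=np.load("pics/side21.npz"); c=f["color"][60:190,195:325,::-1]
cv2.imwrite("pics/cs21.png",cv2.resize(c,(600,600),interpolation=cv2.INTER_CUBIC))
E
```

```text
time: 29.85
eef_pos: [0.4977, -0.2698, 0.0848]
tcp_rot: [-3.126, -0.059, -0.276]
ft_force: [-0.4, -0.8, 0.2]
width: 0.0002
t 29.95 tcp [ 0.4977 -0.2699  0.0852] pan [ 71.8 -18.    5.3] j [ 0.47  0.57 -0.04  2.19 -0.25  0.24 -0.85] w 0.0007 F [0.3 0.3 0.5] Fpan [0.6 0.3 0.2]
turn [ 0.0003 -0.0019  0.0007] shift now [ 8.9  1.  17.1] shift after [ 8.9  1.  17.1]
```

View pics/wrist21.png

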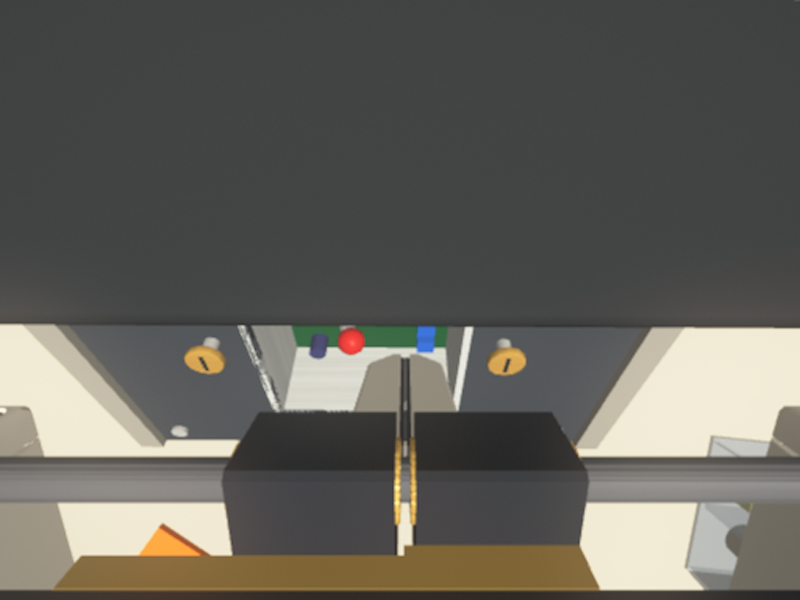

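View pics/cs21.png

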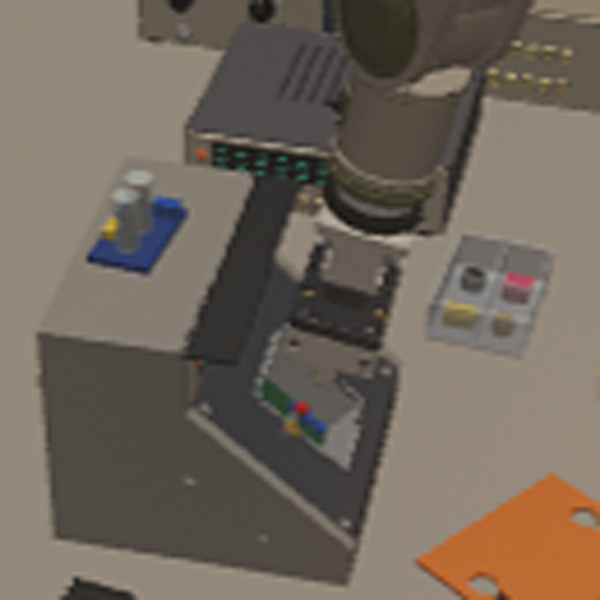

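```bash
python3 -m creep '[{"ax":0,"ay":0,"az":0,"tx":3,"ty":1,"tz":5.7,"claw":0},{"ax":0,"ay":0,"az":0,"tx":3,"ty":0,"tz":5.7,"claw":0},{"ax":0,"ay":0,"az":0,"tx":3,"ty":0,"tz":5.7,"claw":0},{"ax":0,"ay":0,"az":0,"tx":0,"ty":0,"tz":0,"claw":0}]'
python3 look.py 22
python3 -m creep '[{"ax":0,"ay":0,"az":0,"tx":0,"ty":-3,"tz":0,"claw":0},{"ax":0,"ay":0,"az":0,"tx":0,"ty":-3,"tz":0,"claw":0},{"ax":0,"ay":0,"az":0,"tx":0,"ty":-3,"tz":0,"claw":0},{"ax":0,"ay":0,"az":0,"tx":0,"ty":0,"tz":0,"claw":0}]'
python3 look.py 23 wrist
```

```text
time: 30.45
eef_pos: [0.51, -0.27, 0.069]
tcp_rot: [-3.125, -0.059, -0.275]
ft_force: [-0.3, 1.0, 0.2]
width: 0.0002
t 30.45 tcp [ 0.51  -0.27   0.069] pan [ 70.8 -18.6 -15. ] j [ 0.47  0.6  -0.04  2.17 -0.26  0.22 -0.85] w 0.0002 F [-0.3  1.   0.2] Fpan [-0.1  1.   0.4]
time: 30.95
eef_pos: [0.5092, -0.2616, 0.0699]
tcp_rot: [-3.126, -0.058, -0.276]
ft_force: [-1.9, -1.7, 3.6]
width: 0.0007
t 31.0 tcp [ 0.5093 -0.2616  0.0699] pan [ 71.  -10.1 -14.1] j [ 0.45  0.6  -0.04  2.19 -0.26  0.21 -0.86] w 0.0002 F [-2.8 -2.1  4.4] Fpan [ 0.7 -2.   5.2]
```

View pics/wrist23.png

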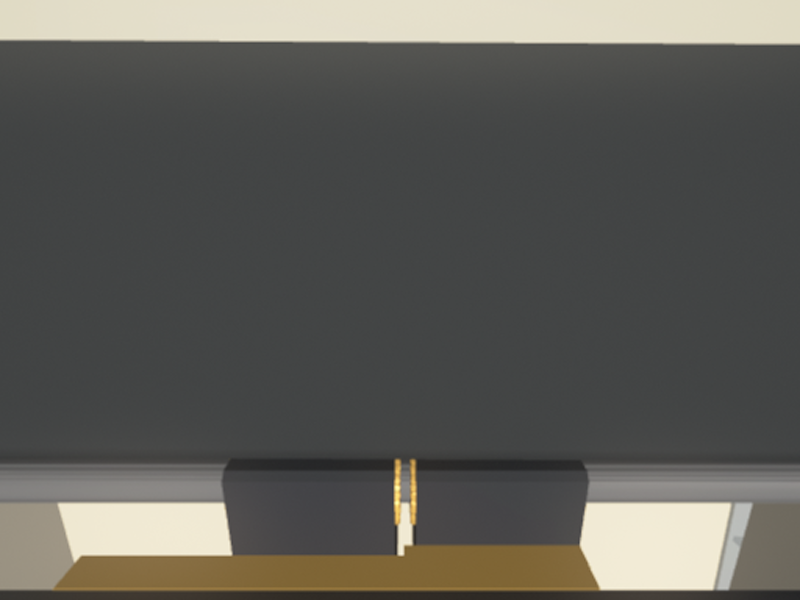

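```bash
python3 look.py 24 side scene; python3 - <<'E'
import cv2,numpy as np
f=np.load("pics/side24.npz"); c=f["color"][60:190,195:325,::-1]
a=cv2.resize(c,(600,600),interpolation=cv2.INTER_CUBIC)
cv2.imwrite("pics/cs24.png",a)
E
```

```text
t 31.1 tcp [ 0.5093 -0.2616  0.0698] pan [ 71.  -10.2 -14.1] j [ 0.45  0.6  -0.04  2.19 -0.26  0.21 -0.86] w 0.0006 F [-3.1 -2.9  5.7] Fpan [ 1.2 -2.8  6.4]
```

View pics/cs24.png

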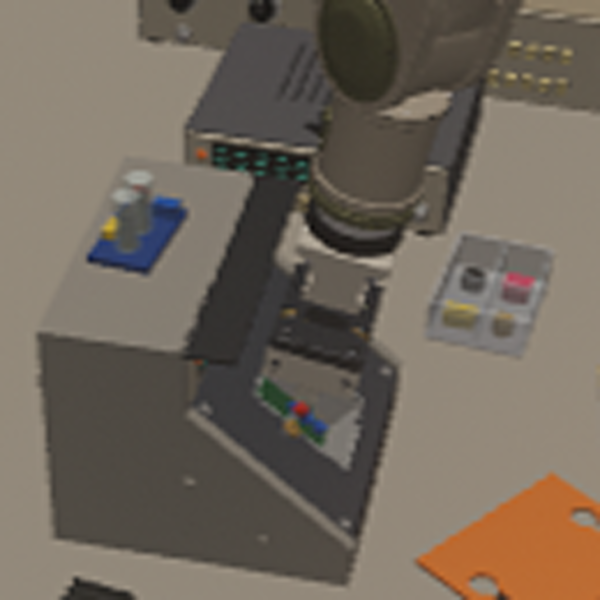

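```bash
python3 -m creep '[{"ax":0,"ay":0,"az":0,"tx":0,"ty":4,"tz":0,"claw":0},{"ax":0,"ay":0,"az":0,"tx":0,"ty":5,"tz":0,"claw":0},{"ax":0,"ay":0,"az":0,"tx":1,"ty":0,"tz":3.5,"claw":0},{"ax":0,"ay":0,"az":0,"tx":1,"ty":0,"tz":3.5,"claw":0},{"ax":0,"ay":0,"az":0,"tx":0,"ty":0,"tz":0,"claw":0}]'
python3 look.py 25
python3 -m creep '[{"ax":0,"ay":0,"az":0,"tx":0,"ty":-3,"tz":0,"claw":0},{"ax":0,"ay":0,"az":0,"tx":0,"ty":-3,"tz":0,"claw":0},{"ax":0,"ay":0,"az":0,"tx":0,"ty":-3,"tz":0,"claw":0},{"ax":0,"ay":0,"az":0,"tx":0,"ty":0,"tz":0,"claw":0}]'
python3 look.py 26
```

```text
time: 31.72
eef_pos: [0.513, -0.2699, 0.0626]
tcp_rot: [-3.125, -0.059, -0.275]
ft_force: [-1.4, 0.1, -0.1]
width: 0.0002
t 31.725 tcp [ 0.513  -0.2699  0.0626] pan [ 69.  -18.5 -21.9] j [ 0.47  0.62 -0.05  2.17 -0.26  0.21 -0.85] w 0.0002 F [-1.4  0.1 -0.1] Fpan [-1.1  0.2  0.8]
time: 32.22
eef_pos: [0.5127, -0.2612, 0.0632]
tcp_rot: [-3.126, -0.059, -0.277]
ft_force: [-1.5, -1.8, 1.3]
width: 0.0004
t 32.225 tcp [ 0.5127 -0.2612  0.0632] pan [ 69.4  -9.9 -21.4] j [ 0.45  0.61 -0.04  2.18 -0.26  0.2  -0.86] w 0.0004 F [-1.5 -1.8  1.3] Fpan [-0.4 -1.8  2. ]
```

```bash
python3 -m creep '[{"ax":0,"ay":0,"az":0,"tx":0,"ty":-2.5,"tz":0,"claw":0},{"ax":0,"ay":0,"az":0,"tx":0,"ty":-2.5,"tz":0,"claw":0},{"ax":0,"ay":0,"az":0,"tx":0,"ty":0,"tz":0,"claw":0}]'
python3 look.py 27 side
python3 -m creep '[{"ax":0,"ay":0,"az":0,"tx":0,"ty":-2,"tz":0,"claw":0},{"ax":0,"ay":0,"az":0,"tx":0,"ty":-2,"tz":0,"claw":0},{"ax":0,"ay":0,"az":0,"tx":0,"ty":0,"tz":0,"claw":0}]'
python3 look.py 28 side;python3 - <<'E'
import cv2,numpy as np
o=[]
for k in (27,28):
    f=np.load(f"pics/side{k}.npz"); c=f["color"][120:170,230:280,::-1]
    o.append(cv2.resize(c,(400,400),interpolation=cv2.INTER_CUBIC))
cv2.imwrite("pics/cs28.png",np.hstack(o))
E
```

```text
time: 32.6
eef_pos: [0.5125, -0.2557, 0.063]
tcp_rot: [-3.125, -0.06, -0.276]
ft_force: [-0.5, -2.4, -0.0]
width: 0.0005
t 32.65 tcp [ 0.5125 -0.2557  0.063 ] pan [ 69.3  -4.4 -21.6] j [ 0.44  0.61 -0.04  2.19 -0.27  0.19 -0.87] w 0.0009 F [0.8 0.2 1.1] Fpan [1.3 0.2 0.4]
time: 33.02
eef_pos: [0.5124, -0.2519, 0.063]
tcp_rot: [-3.125, -0.059, -0.276]
ft_force: [0.2, -0.3, 0.9]
width: 0.0007
t 33.075 tcp [ 0.5123 -0.2519  0.063 ] pan [ 69.2  -0.5 -21.5] j [ 0.43  0.61 -0.04  2.19 -0.27  0.19 -0.87] w 0.0003 F [-0.3 -1.5  1.1] Fpan [ 0.4 -1.5  1.1]
```

View pics/cs28.png

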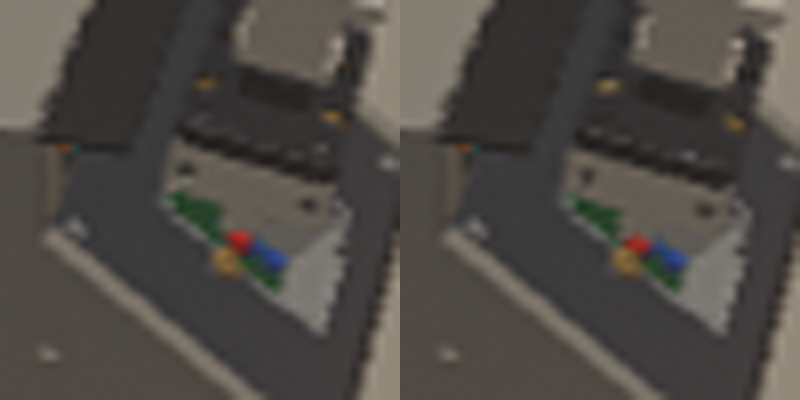

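```bash
for i in 1 ; do :; done; python3 -m creep '[{"ax":0,"ay":0,"az":0,"tx":0,"ty":-1.5,"tz":0,"claw":0},{"ax":0,"ay":0,"az":0,"tx":0,"ty":0,"tz":0,"claw":0}]'
python3 -m creep '[{"ax":0,"ay":0,"az":0,"tx":0,"ty":-1.5,"tz":0,"claw":0},{"ax":0,"ay":0,"az":0,"tx":0,"ty":0,"tz":0,"claw":0}]'
python3 look.py 29
```

```text
time: 33.33
eef_pos: [0.5123, -0.2509, 0.063]
tcp_rot: [-3.126, -0.059, -0.276]
ft_force: [-0.4, -3.5, -0.1]
width: 0.0006
time: 33.58
eef_pos: [0.5124, -0.2507, 0.0631]
tcp_rot: [-3.128, -0.056, -0.278]
ft_force: [-0.7, -6.4, -1.4]
width: 0.0002
t 33.575 tcp [ 0.5124 -0.2507  0.0631] pan [ 69.4   0.6 -21.5] j [ 0.43  0.61 -0.04  2.2  -0.27  0.18 -0.88] w 0.0002 F [-0.7 -6.4 -1.4] Fpan [-1.6 -6.4 -0.5]
```

```bash
python3 -m creep '[{"ax":0,"ay":0,"az":0,"tx":0,"ty":-1.5,"tz":0,"claw":0},{"ax":0,"ay":0,"az":0,"tx":0,"ty":0,"tz":0,"claw":0}]'
python3 look.py 30
python3 -m creep '[{"ax":0,"ay":0,"az":0,"tx":0,"ty":4,"tz":0,"claw":0},{"ax":0,"ay":0,"az":0,"tx":0,"ty":6,"tz":0,"claw":0},{"ax":0,"ay":0,"az":0,"tx":-1.5,"ty":2,"tz":-4,"claw":0},{"ax":0,"ay":0,"az":0,"tx":-2.5,"ty":0,"tz":-5,"claw":0},{"ax":0,"ay":0,"az":0,"tx":-5,"ty":0,"tz":-8.7,"claw":0},{"ax":0,"ay":0,"az":0,"tx":-6,"ty":0,"tz":-12,"claw":0},{"ax":0,"ay":0,"az":0,"tx":-6,"ty":0,"tz":-12,"claw":0},{"ax":0,"ay":0,"az":0,"tx":-6,"ty":0,"tz":-12,"claw":0},{"ax":0,"ay":0,"az":0,"tx":-6,"ty":0,"tz":-12,"claw":0},{"ax":0,"ay":0,"az":0,"tx":-6,"ty":0,"tz":-12,"claw":0},{"ax":0,"ay":0,"az":0,"tx":-6,"ty":0,"tz":-12,"claw":0},{"ax":0,"ay":0,"az":0,"tx":-6,"ty":0,"tz":-12,"claw":0},{"ax":0,"ay":0,"az":0,"tx":-6,"ty":0,"tz":-12,"claw":0},{"ax":0,"ay":0,"az":0,"tx":0,"ty":0,"tz":0,"claw":0}]'
python3 look.py 31 wrist
```

```text
time: 33.83
eef_pos: [0.5123, -0.2506, 0.0632]
tcp_rot: [3.128, 0.054, 0.279]
ft_force: [0.6, -10.7, -0.9]
width: 0.0006
t 33.825 tcp [ 0.5123 -0.2506  0.0632] pan [ 69.4   0.8 -21.4] j [ 0.42  0.61 -0.04  2.2  -0.27  0.18 -0.88] w 0.0006 F [  0.6 -10.7  -0.9] Fpan [ -0.4 -10.7  -0.8]
time: 35.58
eef_pos: [0.4363, -0.2629, 0.1659]
tcp_rot: [-3.126, -0.058, -0.278]
ft_force: [0.2, -0.9, 0.4]
width: 0.0003
t 35.625 tcp [ 0.4367 -0.2627  0.1655] pan [ 76.9  -8.6 105.8] j [ 0.5   0.38 -0.01  2.25 -0.23  0.37 -0.84] w 0.0007 F [-0.3 -0.3  0.2] Fpan [-0.1 -0.3  0.3]
```

View pics/wrist31.png

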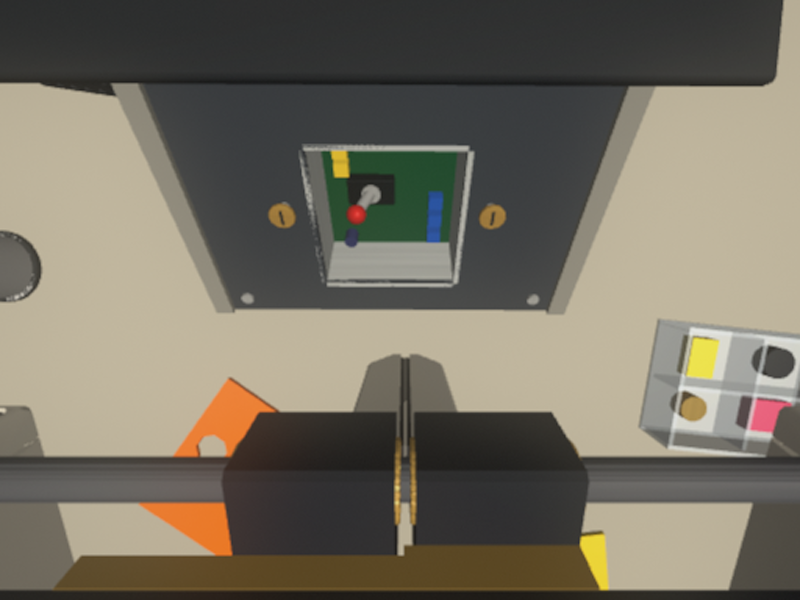

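The lever now leans left, with the ball at (357,215). I'll measure it, then check the rest of the bench.

```bash
python3 look.py 32 side scene; python3 - <<'E'
from h import *
f=np.load("pics/wrist31.npz");print("ball",ray(f,357,215,-11),"studs",ray(f,282,215,10.5),ray(f,492,216,10.5))
f=np.load("pics/side32.npz");P=cloud(f)
m=P[int(395*.64):int(425*.64),int(352*.64):int(372*.64)];print(plane(m))
a=np.load("pics/side0.npz")["color"].astype(int);b=f["color"].astype(int)
E
```

```text
t 35.725 tcp [ 0.4368 -0.2625  0.1649] pan [ 76.6  -8.4 105.2] j [ 0.5   0.38 -0.01  2.25 -0.23  0.37 -0.84] w 0.0004 F [ 0.3 -0.1 -0.5] Fpan [-0.1 -0.2 -0.6]
ball [ 71.6  19.5 -11. ] studs [86.9 57.7 10.5] [ 86.5 -57.3  10.5]
(array([0.48626828, 0.21864587, 0.00470747]), array([-0.04210357, -0.00753079,  0.99908487]), np.float64(0.0016997752911507283))
```

View pics/side32.png

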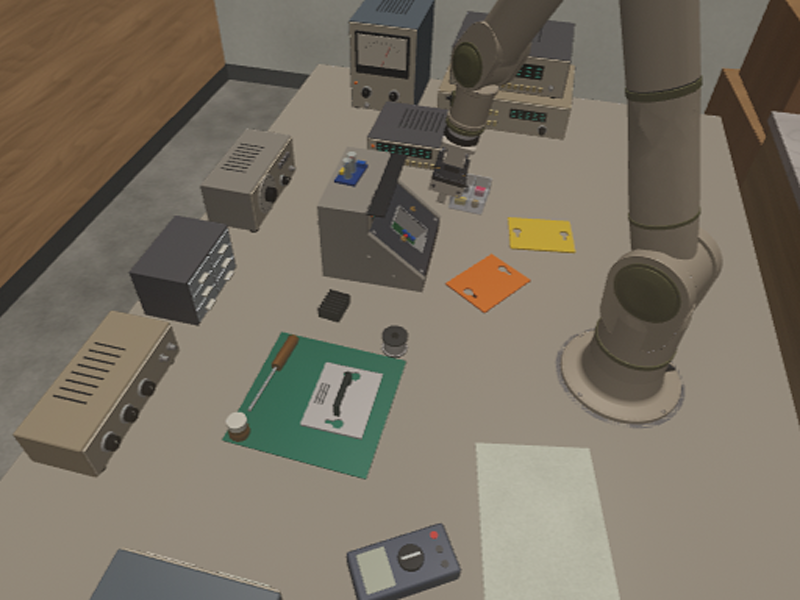

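View pics/scene32.png

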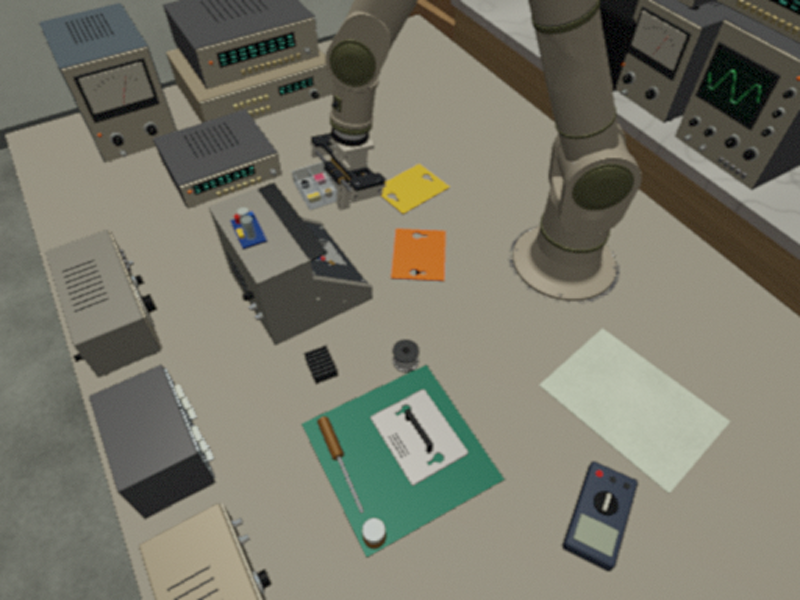

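```bash
python3 - <<'E'
from h import *
import cv2
from bench import hand_in
f=np.load("pics/side32.npz");P=cloud(f)
for poly in ([(360,376),(376,379),(366,425),(352,420)],[(322,372),(338,375),(330,425),(308,415)]):
    m=np.zeros(P.shape[:2],np.uint8);cv2.fillPoly(m,[(np.array(poly)*.64).round().astype(int)],1);print(np.nanmean(P[m>0],0),np.nanstd(P[m>0][:,2]))
f=np.load("pics/scene32.npz");P=cloud(f)
m=np.zeros(P.shape[:2],np.uint8);cv2.fillPoly(m,[(np.array([(425,398),(430,395),(460,440),(448,450)])*.64).round().astype(int)],1);print(np.nanmean(P[m>0],0))
m[:]=0;cv2.fillPoly(m,[(np.array([(378,418),(395,410),(425,472),(418,478)])*.64).round().astype(int)],1);print(np.nanmean(P[m>0],0))
E
```

```text
[0.48608406 0.19833191 0.00498181] 0.002100781492806122
[0.56140231 0.21469324 0.0052271 ] 0.0030270561556263232
[0.47849271 0.21316794 0.00683532]
[0.56208836 0.20371243 0.00714209]
```

Both ends of the cover read the same height, 5 mm in the side view and 7 mm in the scene view, so it lies flat on the mat. The robot is clear, so I'm handing in.

```bash
python3 -c "
from bench import hand_in,sense
print(sense()['time']);print(hand_in())"
```

```text
35.725
the job is handed in; nothing more can be done
None
```

The cover is off and on the green mat, the switch lever is fully to the left, and I handed the job in at 35.7 s of the 64 s allowed.

- **Cover:** I gripped the handle bar by its ends, slid the cover about 22 mm up the slope, and lifted it off along the panel normal. The wrist force stayed near the cover's own weight, a few N. I set it down at about (0.53, 0.205), pressing the mat with about 10 N for a moment before releasing.
- **Lever:** My first push rode on the ball, because the fingertips are chamfered (about 6 N on the lever). I backed off, went about 7 mm deeper and pushed again until it stopped. It held firm against 10.7 N.

**Last checks:**
- The red ball measures at panel y = 19.5 mm, against 20 mm at the stop.
- The cover lies flat, handle up, inside the mat. Its near and far ends read the same height: 5 mm in the side view and 7 mm in the scene view. The 2 mm gap is within the calibration.
- A first flatness fit on one small patch showed a 2.4° slope with a lot of scatter. I put that down to noise after the two-end comparison.
- By eye, the other things on the bench look unmoved in the last pictures; I did not measure their positions. The robot was touching nothing, with wrist force near zero.

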